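# Load a turned bar into the cross-drilling jig by way of the V-cradle

### The job

Take the longest of the three turned wooden bars by its top end out of the stock block, lower it gently on its side into the V-cradle with its end against the cradle's steel stop, and let go. Then take it again by the middle, lift it level out of the cradle and load it into the aluminium drilling jig: end up against the jig's stop, pressed right down onto the seat so that both spring catches have closed over it, and left there. Leave the two shorter bars standing in the block and everything else on the bench where it is.

Things in the scene. Friction and masses are not known exactly. Their poses are not given: they have to be found in the camera images.
- long_bar_mid (a point): centre (half-way along) of the longest bar, the one to load: plain turned beech, 28 mm in diameter, 200 mm long, both ends alike, about 90 g; its z axis runs along the bar, up at the start. It stands in one of the block's three holes, foot 15 mm and top 215 mm above the bench, leaning a few degrees at most
- medium_bar_mid (a point): centre of the medium bar, 28 mm in diameter, 150 mm long, z along it, upright in another hole of the block, top 165 mm above the bench; stays there
- short_bar_mid (a point): centre of the short bar, 28 mm in diameter, 115 mm long, z along it, upright in the third hole, top 130 mm above the bench; stays there
- stock_block: fixed wooden block, 200 x 75 x 60 mm (x, y, z), origin at the centre of its underside; a row of three blind holes along its x axis at x = -62, 0 and +62 mm, 31 mm wide, 45 mm deep (hole floor 15 mm above the bench); which bar is in which hole varies
- cradle_seat (a point): where the long bar's centre is when it lies home in the fixed V-cradle with one end against the stop: 59.8 mm above the bench. x runs along the V, away from the stop; z is up. Beyond x = +64 mm there is nothing under the bar: it overhangs freely to its end at x = +100 mm
- cradle: fixed V-cradle; origin on the bench straight below cradle_seat, same axes. Base board 14 mm thick, x = -114 to +64, y = -36 to +36 mm. Two dark wooden saddles, 60 mm wide, at x = -92 to -66 and +34 to +56 mm, each with a 90 degree V: bottom of the V 40 mm above the bench, 44 mm wide at its top, 62 mm above the bench. Between the saddles it is open for fingers down to the board
- cradle_stop (a point): centre of the bar's end when it touches the cradle's steel stop plate: 100 mm from cradle_seat in -x. The plate's face lies here, square to x; the plate is 48 mm wide and reaches 82 mm above the bench
- jig_seat (a point): where the long bar's centre is when it is loaded in the fixed aluminium drilling jig: 44 mm above the bench, bar lying on the two station floors (30 mm above the bench), one end against the stop. x runs along the bar, away from the stop; y points to the fence; z is up
- jig: fixed drilling jig, origin on the bench below jig_seat, same axes. Base plate 12 mm thick. Two stations, x = -70 to -40 and +40 to +70 mm, open for fingers between. Each has a slot open to the top, y = -15 to +15 mm, between fence (74 mm high, inner edge bevelled from y = 15 mm at height 63 to y = 23 mm at 74) and catch housing (56 mm high; 76 mm beyond y = -24 mm, over the catch)
- jig_stop (a point): centre of the bar's end when it touches the jig's steel stop plate: 100 mm from jig_seat in -x. The plate's face lies here, square to x; the plate is 40 mm wide and reaches 66 mm above the bench. The jig's other end is open
- catch_near_stop (a joint): how far the spring catch of the station at x = -55 mm is pushed back (towards the jig's -y), in m: 0 = fully out, as at the start and again once it has closed over the bar; at most 0.011. It gives way when the bar is pressed down on it (about 6 mm) and springs back over the bar; a black pull knob is on its outer end
- catch_far (a joint): the same for the catch of the station at x = +55 mm. A bar laid level on both catches rests with its centre about 28 mm above jig_seat; pressing it home past both together takes roughly 10 to 20 N
- catch_near_stop_nose (a point): nose of the brass catch at x = -55 mm (y = -7.5 mm in the jig, 58 mm above the bench). The bolt is 20 mm wide, flat below at 57 mm height, bevelled on top from 59 mm height at the nose to 71 mm height at y = -17 mm
- catch_far_nose (a point): nose of the catch at x = +55 mm, of the same shape
- keepsake_box: wooden box with a framed lid, 130 x 130 x 93 mm, bystander; origin under its centre
- glue_bottle: white plastic glue bottle, 56 mm wide, 150 mm tall, bystander; origin under its centre
- try_square: try square lying flat, stock 115 mm, blade 150 mm, bystander; origin under the middle of the stock
- sanding_block: cork sanding block, 115 x 65 x 32 mm, bystander; origin under its centre
- wax_tin: round steel tin, 84 mm wide, 45 mm tall, bystander; origin under its centre
- brush: bench brush lying flat, bystander; origin under its middle
Not all that is in view belongs to the job. Leave any purple or turquoise look-alike of the part that bears medium_bar_mid alone.

How it is judged:
By the outcome, as a careful person would: the job done as asked, in the order asked, and still so for the second after the job is handed in, with the robot touching nothing.
It also fails if it takes over 58 s, if anything falls off the work surface, if the arm or the gripper's body presses on something with over 40 N, if the wrist force passes 120 N, or if a joint passes its speed limit or range.

### The arm

A 6-joint arm with a two-finger parallel gripper is mounted at the origin on the work surface. World frame = base frame: x ahead of the robot, y to its left, z up, the work surface at z = 0. Lengths are in mm, angles in rad, forces in N, time in s.
With the tool pointing down it reaches from about 275 to 750 mm from the base axis. Payload 10.2 kg.
Tool frame: the origin (TCP) lies at the very end of the fingers, on their centre line; the grasp point (between the pads) lies 19 mm behind it (ctrl.tcp_to_grasp is the distance from the TCP to the grasp point, in mm); z points along the fingers, y is the direction in which the jaws open and shut (so a half turn about z gives the same grasp; the last joint's range is limited). The gripper opens to 85 mm and grips with 20 to 120 N. Pads are 22 mm wide; open, the fingers measure 114 mm over their backs; the gripper's body (76 mm by 85 mm) begins 54 mm behind the grasp point. The pads swing forward as they close: fully open they stand 13 mm farther back than shut.
Start: joints at [1.06, 0.313, 1.498, -0, 1.331, -0.223], TCP at [149.031, 503.409, 231.294] pointing down, gripper open.
Joint ranges: [-2.94, 2.94], [-0.97, 2.17], [0.19, 2.56], [-1.23, 4.37], [0.02, 3.11], [-2.88, 2.88]. Speed limits (rad/s): [2.39, 2.39, 3.01, 3.14, 3.14, 3.14].

### API

Orientations are given as a unit quaternion [w, x, y, z].
In Python, from rig import ctrl, cams, job gives the robot as it stands. The module is installed in compiled form; this text tells all that it offers.
- The arm moves only by the tool drive_tool, never from a script. Its arguments are lists of equal length, an entry for each row: "gripper": the opening, from 0 (shut) to 1 (fully open); "dp": the shift along the tool's x, y, z normalised to -1 to 1, where 1 is 0.2 m, a list of three; "twist": the turn about the tool's z normalised to -1 to 1, where 1 is 90 degrees. In form: {"gripper": [gripper, ...], "dp": [[tx, ty, tz], ...], "twist": [twist, ...]}. A call has 1 to 20 rows; each row is the pose to reach, as a shift and turn from the pose commanded when the call began, along the tool's axes at that moment; what a row does not reach only later rows make up. A row lasts 1/10 s, in which the tool goes at most 50 mm and 8.59 degrees, less where a joint would pass 70% of its speed; a pose out of reach is approached as far as the arm can. A call with a number of a shift or a turn outside -1 to 1 is refused whole. A call with a gripper value outside its range is refused whole. The fingers move at their own pace and stop on an object; "newtons" is the grip in N (left out, the last holds). Time passes only in rows, so rows that repeat a pose let the fingers close. It gives the time, the measured TCP pose, the force and the opening at its end, in the units of the state.
- ctrl.sense(): the state, without advancing time (a new reading comes with each control period).
- cams.capture(name): name is "scene" or "side" or "wrist"; returns a dict with "pixels" (384x512x3 uint8, red, green, blue), "camera_matrix" (3x3 intrinsics, pixels), "xyz" and "orientation" of the camera in the world; the wrist camera has in their place "hand_eye" (4x4, takes a point from camera to tool coordinates, whose origin is the TCP and whose axes are the flange's). Camera axes: x right, y down, z forward; pixel columns grow to the right and rows downward; lengths in mm; the calibration is good to about 2 mm. A picture is of the moment at which its call begins: read the wrist's pose just before it. There is no depth.
- job.finish_job(): hands the job in, once; it reports no verdict.
The state is a dict: "time_s": time; "joints": joint angles; "dq": joint speeds; "tau": joint torques, N m; "eef_pos": TCP position; "ee_rot": TCP orientation; "force": force on the tool from outside, world axes, zero at the start; "wrist_torque": the same for the moment, N m; "grip_width": opening from 0.0 (shut) to 1.0 (fully open).
Only numpy, scipy, OpenCV 4.12 (cv2) and the standard library are available. Lean on these libraries where they do the work, as an engineer would, in place of code of your own. Each camera call takes 0.05 s, during which the arm holds its last target.

## Working session

There is one attempt and no reset: what is moved stays moved. The work goes in short steps, Python scripts to look and compute and a tool call to move; the robot and the scene stay as the last step left them, time stands still between calls to the robot, and variables do not carry over. Pictures are saved under pics/ and viewed, and the job is handed in when it is done.

Besides the shell and the picture viewer there is one more tool, called after "Request:" by a JSON object that holds its "op" and its "data". drive_tool: Moves the arm, as the interface text tells. Scaled input: -1 to 1 covers 0.2 m each way for a shift and 90 degrees each way for a turn. Its arguments: {"type":"object","properties":{"gripper":{"type":"array","items":{"type":"number"}},"dp":{"type":"array","items":{"type":"array","items":{"type":"number"}}},"twist":{"type":"array","items":{"type":"number"}},"newtons":{"type":"number"}},"required":["gripper","dp","twist"]}

```bash
mkdir -p pics
python3 - <<'E'
from rig import ctrl,cams
import cv2,pickle
s=ctrl.sense();print(s)
d={}
for n in("scene","side","wrist"):
    c=cams.capture(n);d[n]=c
    cv2.imwrite(f"pics/{n}0.png",c["pixels"][:,:,::-1])
    print(n,{k:v for k,v in c.items() if k!="pixels"})
pickle.dump((s,d),open("d0.pkl","wb"))
E
```

```text
{'time_s': 0.0, 'joints': array([ 1.05960887e+00,  3.13453161e-01,  1.49843112e+00, -1.02198252e-05,
        1.33101336e+00, -2.23382730e-01]), 'dq': array([ 1.12931554e-04, -1.17343380e-03,  4.78183465e-04,  5.14398972e-05,
        4.66675678e-04,  1.36810735e-03]), 'tau': array([-1.00569872e-03, -4.12278914e+01, -2.59737915e+01, -2.60967499e-04,
        4.26081780e-03, -2.24748868e-05]), 'eef_pos': array([148.89593771, 503.17355705, 230.73570959]), 'ee_rot': array([-2.29667509e-04,  1.43404992e-01,  9.89663873e-01, -6.10758393e-04]), 'force': array([-1.08634642,  0.06377634,  0.3454197 ]), 'wrist_torque': array([-0.01323242, -0.02533005, -0.00564694]), 'grip_width': 0.9978355981819991}
scene {'camera_matrix': array([[358.78767374,   0.        , 261.60758574],
       [  0.        , 358.78767374, 187.69291157],
       [  0.        ,   0.        ,   1.        ]]), 'xyz': array([1282.97901055,  315.59536225,  941.87428288]), 'orientation': array([-0.21335827,  0.53610674,  0.75813997, -0.30379532])}
side {'camera_matrix': array([[489.25050618,   0.        , 245.42234897],
       [  0.        , 489.25050618, 193.32551917],
       [  0.        ,   0.        ,   1.        ]]), 'xyz': array([-286.32704517, -843.87196174,  805.24636213]), 'orientation': array([-0.46562612,  0.80707956, -0.30913824,  0.19039024])}
wrist {'camera_matrix': array([[281.75291223,   0.        , 257.365618  ],
       [  0.        , 281.75291223, 192.58273858],
       [  0.        ,   0.        ,   1.        ]]), 'hand_eye': array([[-3.27832843e-04, -9.63623149e-01, -2.67264512e-01,
         6.75010034e+01],
       [ 9.99999726e-01, -4.93233704e-04,  5.51733039e-04,
         4.68759036e-01],
       [-6.63486593e-04, -2.67264258e-01,  9.63623047e-01,
        -1.43458500e+02],
       [ 0.00000000e+00,  0.00000000e+00,  0.00000000e+00,
         1.00000000e+00]])}
```

View pics/scene0.png

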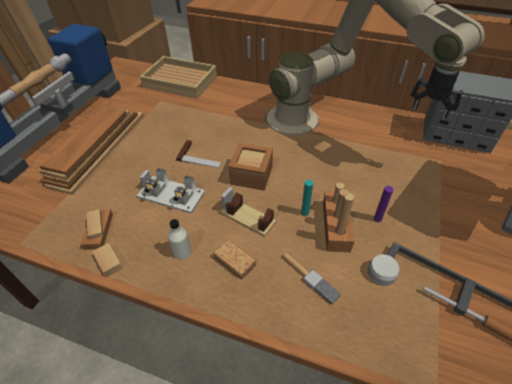

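View pics/side0.png

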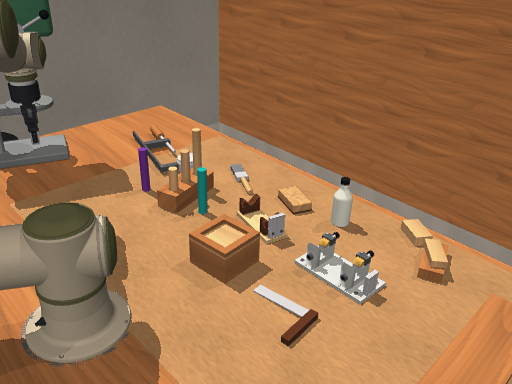

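View pics/wrist0.png

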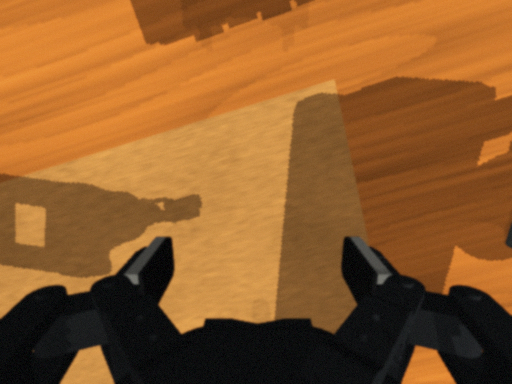

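```bash
cat > h.py <<'E'
import numpy as np,cv2,pickle
from scipy.spatial.transform import Rotation as R
def rot(q): return R.from_quat([q[1],q[2],q[3],q[0]]).as_matrix()
def cam(c,s=None):
    K=c["camera_matrix"]
    if "xyz" in c: return K,rot(c["orientation"]),np.array(c["xyz"])
    T=c["hand_eye"];Rt=rot(s["ee_rot"])
    return K,Rt@T[:3,:3],np.array(s["eef_pos"])+Rt@T[:3,3]
def ray(C,u,v):
    K,Rm,p=C;d=Rm@np.linalg.solve(K,[u,v,1.]);return p,d/np.linalg.norm(d)
def onz(C,u,v,z):
    p,d=ray(C,u,v);return p+d*(z-p[2])/d[2]
def proj(C,P):
    K,Rm,p=C;q=(np.atleast_2d(P)-p)@Rm;q=q@K.T;return q[:,:2]/q[:,2:]
def tri(*rs):
    A=np.zeros((3,3));b=np.zeros(3)
    for p,d in rs:
        M=np.eye(3)-np.outer(d,d);A+=M;b+=M@p
    x=np.linalg.solve(A,b);return x,[np.linalg.norm((np.eye(3)-np.outer(d,d))@(x-p)) for p,d in rs]
def crop(img,x,y,w,h,f,name):
    cv2.imwrite(name,cv2.resize(img[y:y+h,x:x+w,::-1],None,fx=f,fy=f,interpolation=cv2.INTER_CUBIC))
def shot(name,fn):
    from rig import ctrl,cams
    s=ctrl.sense();c=cams.capture(name);pickle.dump((s,c),open(f"{fn}.pkl","wb"))
    cv2.imwrite(f"pics/{fn}.png",c["pixels"][:,:,::-1]);return s,c,cam(c,s)
E
python3 - <<'E'
from h import *
s,d=pickle.load(open("d0.pkl","rb"))
crop(d["scene"]["pixels"],290,170,110,90,7,"pics/c1.png")
crop(d["side"]["pixels"],130,110,110,110,5,"pics/c2.png")
crop(d["scene"]["pixels"],130,160,160,80,5,"pics/c3.png")
crop(d["side"]["pixels"],225,180,170,120,4,"pics/c4.png")
E
```

```text
(no output)
```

View pics/c1.png

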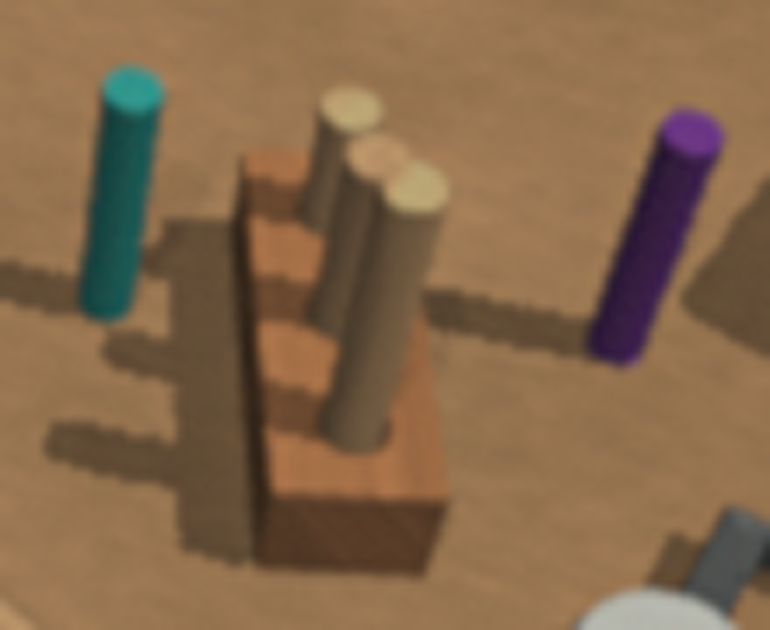

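View pics/c2.png

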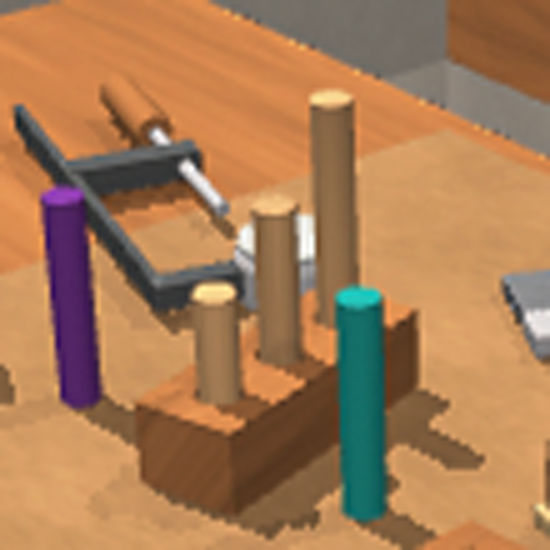

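View pics/c3.png

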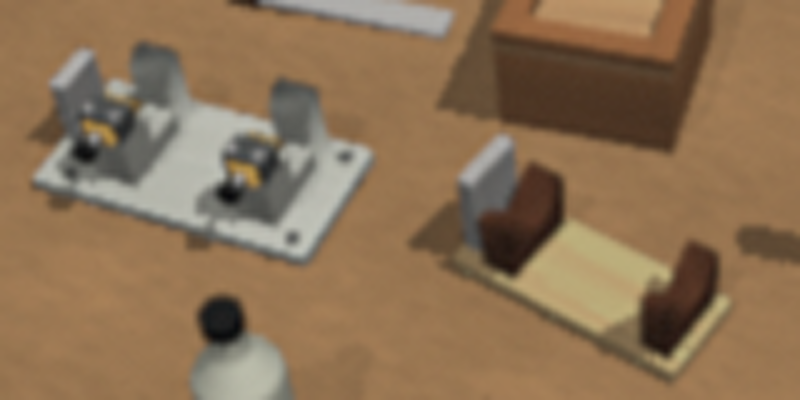

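View pics/c4.png

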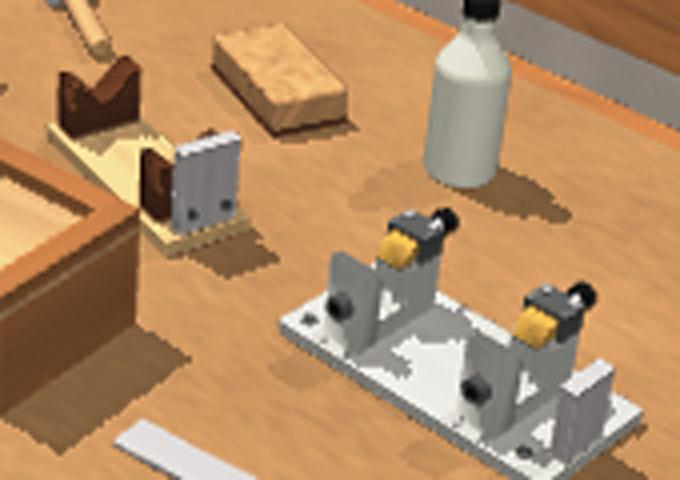

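Run:
```python
from h import *
np.set_printoptions(precision=1,suppress=True)
s,d=pickle.load(open("d0.pkl","rb"))
S=cam(d["scene"]);D=cam(d["side"])
a=lambda x,y:(290+x/7,170+y/7)
b=lambda x,y:(130+x/5,110+y/5)
for n,p,q,z in [("long",a(418,188),b(332,98),215),("med",a(380,158),b(277,205),165),("short",a(351,108),b(213,293),130),("teal",a(132,90),b(359,298),150),("purp",a(690,135),b(62,197),150)]:
    print(n,onz(S,*p,z),onz(D,*q,z),*tri(ray(S,*p),ray(D,*q)))
c=lambda x,y:(130+x/5,160+y/5)
e=lambda x,y:(225+x/4,180+y/4)
print("block corners z60",onz(S,*a(243,153),60),onz(S,*a(268,493),60),onz(S,*a(448,500),60))
print("block side z60",onz(D,*b(138,405),60),onz(D,*b(235,433),60),onz(D,*b(418,312),60))
# cradle base corners z14
for p in [(440,258),(672,370),(730,300)]: print("cr base",onz(S,*c(*p),14))
print("cr stop top",[onz(S,*c(*p),82) for p in [(460,182),(510,138)]],[onz(D,*e(*p),82) for p in [(175,152),(240,135)]])
for p in [(35,182),(305,258),(375,155)]: print("jig base",onz(S,*c(*p),12))
for p in [(280,328),(550,475),(640,408)]: print("jig base D",onz(D,*e(*p),12))
print("jig stop top",[onz(S,*c(*p),66) for p in [(55,80),(92,50)]],[onz(D,*e(*p),66) for p in [(562,385),(612,362)]])
print("bottle cap",tri(ray(S,174,224),ray(D,346,181)))
```

```text
long [584.2 321.2 215. ] [582.7 314.  215. ] [585.  319.9 213.7] [np.float64(2.019482498740043), np.float64(2.0194824987400217)]
med [524.4 303.5 165. ] [523.7 295.5 165. ] [525.7 301.9 163.6] [np.float64(2.488219538791118), np.float64(2.488219538791053)]
short [464.1 285.1 130. ] [462.  279.7 130. ] [463.8 284.2 128.4] [np.float64(1.2252358421297462), np.float64(1.2252358421297787)]
teal [505.4 192.7 150. ] [501.4 185.5 150. ] [504.4 191.4 147.5] [np.float64(1.4361822045295358), np.float64(1.436182204529515)]
purp [451.7 427.3 150. ] [445.5 420.  150. ] [449.2 427.3 146.8] [np.float64(0.6730116483223413), np.float64(0.673011648322183)]
block corners z60 [440.4 239.4  60. ] [630.8 292.8  60. ] [609.  365.5  60. ]
block side z60 [415.6 300.   60. ] [440.6 232.9  60. ] [626.7 285.3  60. ]
cr base [604.5 -82.5  14. ]
cr base [640.   94.9  14. ]
cr base [573.8 112.2  14. ]
cr stop top [array([591.5, -67.5,  82. ]), array([544.4, -52.2,  82. ])] [array([541.1, -58.8,  82. ]), array([591.2, -72.9,  82. ])]
jig base [ 634.1 -379.5   12. ]
jig base [ 633.2 -169.1   12. ]
jig base [ 531.5 -166.1   12. ]
jig base D [ 520.8 -181.5   12. ]
jig base D [ 536.9 -385.2   12. ]
jig base D [ 631.1 -385.9   12. ]
jig stop top [array([ 584.4, -379.6,   66. ]), array([ 549.6, -371.6,   66. ])] [array([ 551.6, -374.3,   66. ]), array([ 592.6, -381.4,   66. ])]
bottle cap (array([ 781.7, -127.5,  142. ]), [np.float64(2.2578458299637894), np.float64(2.25784582996382)])
```

```bash
cat >> h.py <<'E'
def yawdeg(s):
    y=rot(s["ee_rot"])[:,1];return np.degrees(np.arctan2(y[1],y[0]))
def go(target,yaw=None,n=1,q=True):
    from rig import ctrl
    s=ctrl.sense();Rt=rot(s["ee_rot"])
    d=Rt.T@(np.array(target,float)-s["eef_pos"])/200
    tw=0 if yaw is None else -(((yaw-yawdeg(s)+180)%360)-180)/90
    print("dp",np.round(d,4),"twist",round(tw,4),"norm mm",np.linalg.norm(d)*200,"t",s["time_s"])
def st():
    from rig import ctrl
    s=ctrl.sense();print("t",round(s["time_s"],2),"p",np.round(s["eef_pos"],1),"yaw",round(yawdeg(s),2),"F",np.round(s["force"],1),"M",np.round(s["wrist_torque"],2),"g",round(s["grip_width"],3),"q",np.round(s["joints"],2));return s
E
python3 - <<'E'
from h import *
go((149+290,503-123,300),-15)
go((584,318,300),-15)
E
```

```text
dp [-1.5655 -0.1796 -0.3459] twist 0.9835 norm mm 322.65495111164165 t 0.15
dp [-2.3487 -0.2711 -0.346 ] twist 0.9835 norm mm 477.88727087726056 t 0.15
```

Request:
{"op": "drive_tool", "data": {"gripper": [1, 1, 1, 1, 1, 1, 1, 1, 1, 1, 1, 1], "dp": [[-1, -0.115, -0.346], [-1, -0.115, -0.346], [-1, -0.115, -0.346], [-1, -0.115, -0.346], [-1, -0.115, -0.346], [-1, -0.115, -0.346], [-1, -0.115, -0.346], [-1, -0.115, -0.346], [-1, -0.115, -0.346], [-1, -0.115, -0.346], [-1, -0.115, -0.346], [-1, -0.115, -0.346]], "twist": [0.983, 0.983, 0.983, 0.983, 0.983, 0.983, 0.983, 0.983, 0.983, 0.983, 0.983, 0.983], "newtons": 40}}

```text
time_s: 1.35
eef_pos: [334.2, 424.5, 300.2]
ee_rot: [0.0, 0.793, 0.609, -0.0]
force: [-0.9, -0.0, -0.6]
grip_width: 1.002
```

Run:
```python
from h import *
st();go((584,318,300),-15)
```

```text
t 1.35 p [334.2 424.5 300.2] yaw -14.97 F [-0.9 -0.  -0.6] M [0.05 0.02 0.03] g 1.002 q [ 0.69  0.31  1.32 -0.    1.51  0.95]
dp [-1.9200e-01  1.3442e+00  9.0000e-04] twist 0.0003 norm mm 271.5602718704495 t 1.35
```

Request:
{"op": "drive_tool", "data": {"gripper": [1, 1, 1, 1], "dp": [[-0.14, 1, 0], [-0.14, 1, 0], [-0.14, 1, 0], [-0.14, 1, 0]], "twist": [0, 0, 0, 0]}}

```text
time_s: 1.75
eef_pos: [520.0, 345.6, 300.4]
ee_rot: [-0.0, 0.793, 0.61, -0.0]
force: [0.7, 1.0, 0.6]
grip_width: 1.003
```

Request:
{"op": "drive_tool", "data": {"gripper": [1, 1, 1, 1], "dp": [[-0.05, 0.34, 0], [-0.05, 0.34, 0], [-0.05, 0.34, 0], [-0.05, 0.34, 0]], "twist": [0, 0, 0, 0]}}

```text
time_s: 2.15
eef_pos: [581.3, 319.6, 300.1]
ee_rot: [-0.0, 0.793, 0.609, -0.0]
force: [-0.1, 0.2, 0.8]
grip_width: 1.004
```

Run:
```python
from h import *
st();shot("wrist","w1");st()
```

```text
t 2.15 p [581.3 319.6 300.1] yaw -14.91 F [-0.1  0.2  0.8] M [ 0.02 -0.01  0.  ] g 1.004 q [0.33 0.62 0.87 0.   1.66 0.59]
t 2.2 p [580.8 320.1 300.6] yaw -14.87 F [-1.  -0.1 -0.2] M [0.02 0.03 0.01] g 1.003 q [0.33 0.62 0.87 0.   1.66 0.59]
```

View pics/w1.png

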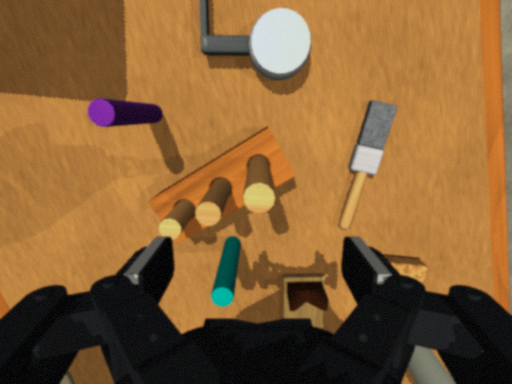

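Run:
```python
from h import *
s,c=pickle.load(open("w1.pkl","rb"));C=cam(c,s)
crop(c["pixels"],200,130,110,110,6,"pics/w1c.png")
im=c["pixels"].astype(int)
sub=im[180:216,240:280]; m=((sub[...,0]>185)&(sub[...,1]>150)&(sub[...,2]>80)).astype(np.uint8)
cs,_=cv2.findContours(m,cv2.RETR_EXTERNAL,cv2.CHAIN_APPROX_NONE);k=max(cs,key=cv2.contourArea);e=cv2.fitEllipse(k);print(e)
print(onz(C,240+e[0][0],180+e[0][1],215), onz(C,259,198,215))
```

```text
((18.496522903442383, 17.334186553955078), (27.64833641052246, 30.062524795532227), 94.63756561279297)
[582.44785072 320.03639195 215.        ] [582.70880968 319.35915108 215.        ]
```

View pics/w1c.png

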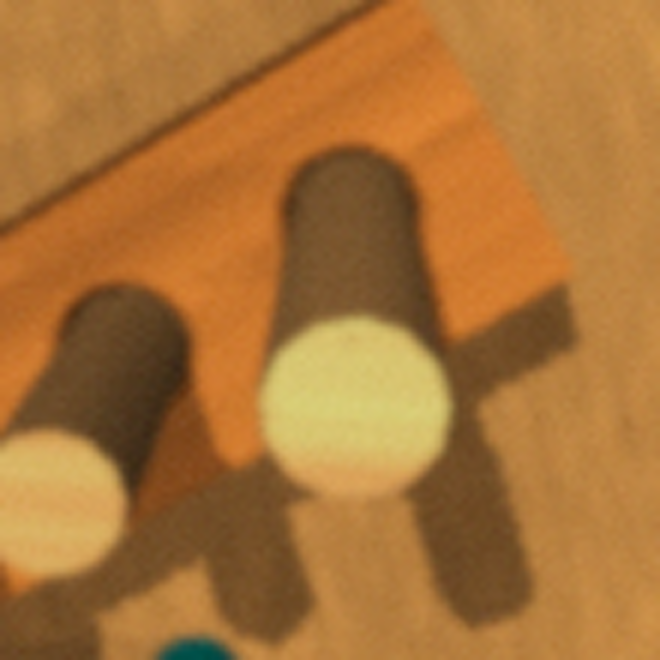

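Run:
```python
from h import *
go((582.5,319.6,178.5),None)
```

```text
dp [-3.000e-04  9.100e-03  6.103e-01] twist 0 norm mm 122.0787912276673 t 2.2
```

Request:
{"op": "drive_tool", "data": {"gripper": [1, 1, 1, 1, 1, 1], "dp": [[0, 0.005, 0.2], [0, 0.009, 0.4], [0, 0.009, 0.55], [0, 0.009, 0.61], [0, 0.009, 0.61], [0, 0.009, 0.61]], "twist": [0, 0, 0, 0, 0, 0]}}

```text
time_s: 2.8
eef_pos: [583.6, 319.6, 180.7]
ee_rot: [0.0, 0.793, 0.609, 0.001]
force: [0.6, 0.5, 0.6]
grip_width: 1.0
```

Request:
{"op": "drive_tool", "data": {"gripper": [0, 0, 0, 0, 0, 0, 0, 0], "dp": [[0, 0, 0], [0, 0, 0], [0, 0, 0], [0, 0, 0], [0, 0, 0], [0, 0, 0], [0, 0, 0], [0, 0, 0]], "twist": [0, 0, 0, 0, 0, 0, 0, 0], "newtons": 40}}

```text
time_s: 3.6
eef_pos: [583.4, 319.1, 178.9]
ee_rot: [-0.0, 0.793, 0.609, 0.0]
force: [-1.2, -0.3, 5.4]
grip_width: 0.318
```

Run:
```python
from h import *
st()
```

```text
t 3.6 p [583.4 319.1 178.9] yaw -14.96 F [-1.2 -0.3  5.4] M [0.1  0.41 0.04] g 0.318 q [0.32 0.67 1.09 0.   1.38 0.59]
```

Request:
{"op": "drive_tool", "data": {"gripper": [0, 0, 0, 0, 0, 0, 0], "dp": [[0, 0, -0.04], [0, 0, -0.12], [0, 0, -0.25], [0, 0, -0.4], [0, 0, -0.53], [0, 0, -0.53], [0, 0, -0.53]], "twist": [0, 0, 0, 0, 0, 0, 0]}}

```text
time_s: 4.3
eef_pos: [583.3, 318.9, 283.8]
ee_rot: [-0.0, 0.793, 0.609, -0.0]
force: [0.4, -0.2, -2.2]
grip_width: 0.311
```

Run:
```python
from h import *
st();shot("wrist","w2");shot("side","s2")
```

```text
t 4.3 p [583.3 318.9 283.8] yaw -14.96 F [ 0.4 -0.2 -2.2] M [ 0.02 -0.01  0.04] g 0.311 q [ 0.32  0.62  0.9  -0.    1.62  0.59]
```

View pics/w2.png

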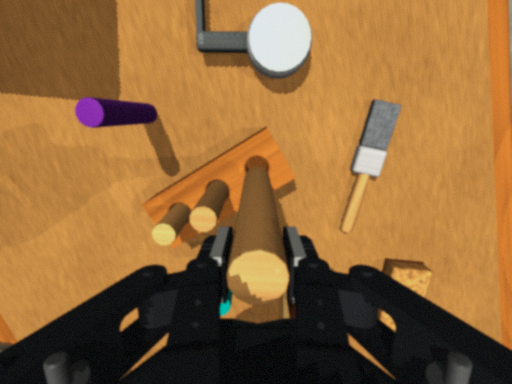

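View pics/s2.png

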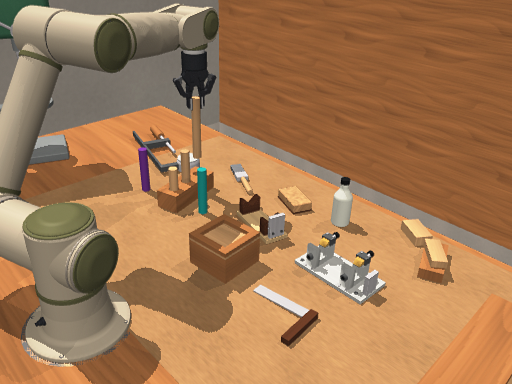

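Request:
{"op": "drive_tool", "data": {"gripper": [0, 0, 0, 0, 0], "dp": [[-0.2, 0.1, 0], [-0.44, 0.23, 0], [-0.68, 0.36, 0], [-0.92, 0.49, 0], [-1, 0.53, 0]], "twist": [0, 0, 0, 0, 0]}}

```text
time_s: 4.9
eef_pos: [634.2, 95.0, 282.9]
ee_rot: [-0.001, 0.794, 0.608, -0.001]
force: [0.3, 0.3, -1.2]
grip_width: 0.317
```

Request:
{"op": "drive_tool", "data": {"gripper": [0, 0, 0, 0, 0, 0], "dp": [[-0.2, 0.1, 0], [-0.42, 0.22, 0], [-0.58, 0.3, 0], [-0.66, 0.33, 0], [-0.66, 0.33, 0], [-0.66, 0.33, 0]], "twist": [0, 0, 0, 0, 0, 0]}}

```text
time_s: 5.5
eef_pos: [663.6, -45.1, 283.9]
ee_rot: [-0.001, 0.793, 0.609, -0.0]
force: [-0.5, 0.8, -0.3]
grip_width: 0.315
```

Run:
```python
from h import *
st();shot("wrist","w3");st()
```

```text
t 5.5 p [663.6 -45.1 283.9] yaw -14.93 F [-0.5  0.8 -0.3] M [ 0.06  0.02 -0.04] g 0.315 q [-0.24  0.62  0.9   0.    1.62  0.02]
t 5.55 p [663.6 -44.6 284.2] yaw -14.87 F [-1.1  0.1 -0.9] M [ 0.06 -0.05 -0.  ] g 0.32 q [-0.24  0.62  0.9   0.    1.62  0.02]
```

View pics/w3.png

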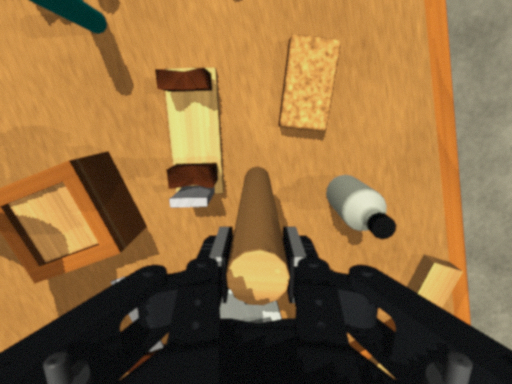

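```bash
python3 - <<'E'
from h import *
s,c=pickle.load(open("w3.pkl","rb"))
crop(c["pixels"],145,55,100,160,5,"pics/w3c.png")
#
E
python3 -c "
import cv2;i=cv2.imread('pics/w3c.png');print(i.shape);cv2.imwrite('pics/w3c.png',cv2.resize(i,(375,600)))"
```

```text
(800, 500, 3)
```

View pics/w3c.png

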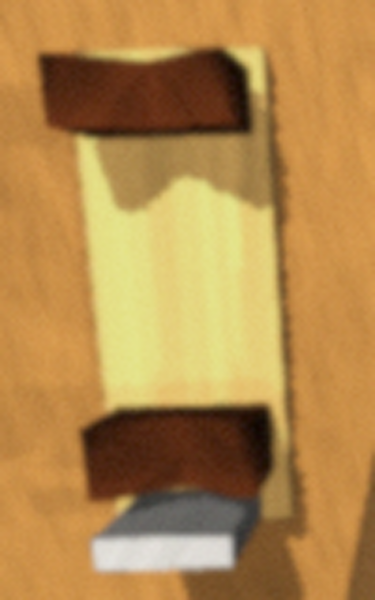

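Run:
```python
from h import *
np.set_printoptions(precision=1,suppress=True)
s,c=pickle.load(open("w3.pkl","rb"));C=cam(c,s)
f=lambda x,y:(145+x/3.75,55+y/3.75)
P=lambda x,y,z:onz(C,*f(x,y),z)[:2]
L,Rr=P(93,540,82),P(237,535,82)
print("stop L,R",L,Rr,np.linalg.norm(L-Rr),"mid",(L+Rr)/2,"ang x",np.degrees(np.arctan2((Rr-L)[1],(Rr-L)[0]))+90)
A,B=P(267,47,14),P(290,517,14);print("right edge",A,B,np.linalg.norm(A-B),np.degrees(np.arctan2(*(A-B)[::-1])))
A,B=P(80,135,14),P(107,405,14);print("left edge",A,B,np.degrees(np.arctan2(*(A-B)[::-1])))
print("far saddle top L/R", P(40,57,62),P(250,70,62),P(248,130,62),P(48,127,62))
print("near saddle", P(82,428,62),P(270,410,62),P(272,470,62),P(90,498,62))
print("far end edge", P(85,50,14),P(267,47,14))
```

```text
stop L,R [545.9 -50.8] [594.  -61.8] 49.28134334487009 mid [570.  -56.3] ang x 77.14030411134891
right edge [643.   94.8] [599.9 -76.3] 176.39093374975798 75.86149653130731
left edge [567.4  83.9] [543.4 -13.8] 76.20332382280905
far saddle top L/R [576.3 102.1] [640.1  81. ] [634.1  63.8] [571.4  81.5]
near saddle [548.2 -15.2] [613.8 -26.1] [608.2 -46.8] [542.3 -39.9]
far end edge [579.  110.8] [643.   94.8]
```

Run:
```python
from h import *
ex=np.array([.242,.970]);seat=np.array([593,41.])
go((*(seat-77*ex),235),-14)
```

```text
dp [-0.062  -0.4449  0.2464] twist -0.0097 norm mm 102.4747543749078 t 5.55
```

Request:
{"op": "drive_tool", "data": {"gripper": [0, 0, 0, 0, 0, 0], "dp": [[-0.04, -0.2, 0], [-0.06, -0.4, 0.05], [-0.062, -0.445, 0.15], [-0.062, -0.445, 0.246], [-0.062, -0.445, 0.246], [-0.062, -0.445, 0.246]], "twist": [-0.01, -0.01, -0.01, -0.01, -0.01, -0.01]}}

```text
time_s: 6.15
eef_pos: [574.8, -34.2, 236.0]
ee_rot: [0.0, 0.788, 0.616, 0.0]
force: [0.2, 0.9, -0.3]
grip_width: 0.32
```

Run:
```python
from h import *
s=st();shot("wrist","w4");shot("scene","c4");s,c,C=shot("side","s4")
crop(c["pixels"],180,90,150,170,3.5,"pics/s4c.png")
c=cv2.imread("pics/c4.png")[:,:,::-1];crop(c,180,100,130,140,4,"pics/c4c.png")
```

```text
t 6.15 p [574.8 -34.2 236. ] yaw -13.98 F [ 0.2  0.9 -0.3] M [-0.02 -0.01  0.02] g 0.32 q [-0.26  0.42  1.33  0.    1.39 -0.02]
```

View pics/w4.png

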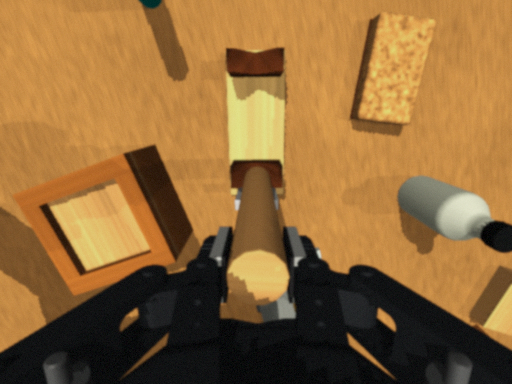

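View pics/s4c.png

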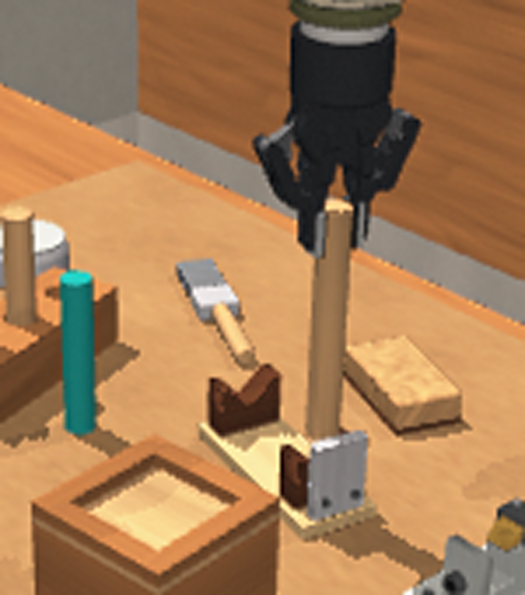

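View pics/c4c.png

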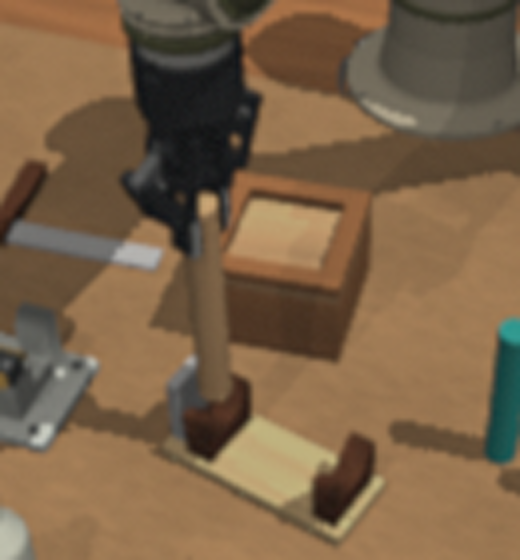

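Request:
{"op": "drive_tool", "data": {"gripper": [0, 0, 0, 0, 0, 0, 0], "dp": [[0, 0, 0.03], [0, 0, 0.05], [0, 0, 0.07], [0, 0, 0.08], [0, 0, 0.088], [0, 0, 0.094], [0, 0, 0.094]], "twist": [0, 0, 0, 0, 0, 0, 0], "newtons": 20}}

```text
time_s: 7.0
eef_pos: [574.7, -35.2, 217.1]
ee_rot: [0.0, 0.788, 0.615, 0.0]
force: [-1.8, 0.3, 4.9]
grip_width: 0.311
```

Run:
```python
from h import *
st()
```

```text
t 7.0 p [574.7 -35.2 217.1] yaw -14.06 F [-1.8  0.3  4.9] M [ 0.04  0.49 -0.02] g 0.311 q [-0.26  0.44  1.36 -0.    1.34 -0.02]
```

Run:
```python
import numpy as np
for t in list(range(0,92,3)):
    a=np.radians(t);dx=182.9*np.sin(a);dz=182.9*(1-np.cos(a))-14*(np.sqrt(1+np.sin(a)**2)-1)
    print(t,round(dx/200,3),round(dz/200,3),round(dx,1),round(dz,1))
```

```text
0 0.0 0.0 0.0 0.0
3 0.048 0.001 9.6 0.2
6 0.096 0.005 19.1 0.9
9 0.143 0.01 28.6 2.1
12 0.19 0.018 38.0 3.7
15 0.237 0.029 47.3 5.8
18 0.283 0.041 56.5 8.3
21 0.328 0.056 65.5 11.3
24 0.372 0.073 74.4 14.7
27 0.415 0.093 83.0 18.6
30 0.457 0.114 91.4 22.9
33 0.498 0.138 99.6 27.6
36 0.538 0.163 107.5 32.7
39 0.576 0.191 115.1 38.2
42 0.612 0.221 122.4 44.1
45 0.647 0.252 129.3 50.4
48 0.68 0.285 135.9 57.1
51 0.711 0.32 142.1 64.1
54 0.74 0.357 148.0 71.4
57 0.767 0.395 153.4 79.0
60 0.792 0.435 158.4 86.9
63 0.815 0.476 163.0 95.1
66 0.835 0.518 167.1 103.5
69 0.854 0.561 170.8 112.2
72 0.87 0.605 173.9 121.1
75 0.883 0.65 176.7 130.1
78 0.895 0.696 178.9 139.3
81 0.903 0.743 180.6 148.6
84 0.909 0.79 181.9 158.0
87 0.913 0.838 182.6 167.5
90 0.914 0.886 182.9 177.1
```

Request:
{"op": "drive_tool", "data": {"gripper": [0, 0, 0, 0, 0, 0, 0], "dp": [[0.01, 0, 0.007], [0.048, 0, 0.01], [0.096, 0, 0.014], [0.143, 0, 0.019], [0.19, 0, 0.026], [0.237, 0, 0.037], [0.237, 0, 0.037]], "twist": [0, 0, 0, 0, 0, 0, 0]}}

```text
time_s: 7.7
eef_pos: [586.2, 11.7, 209.6]
ee_rot: [0.0, 0.788, 0.616, 0.0]
force: [-3.1, 0.2, 5.8]
grip_width: 0.318
```

Run:
```python
from h import *
s=st();shot("wrist","w5");s,c,C=shot("scene","c5");crop(c["pixels"],180,100,130,140,4,"pics/c5c.png")
```

```text
t 7.7 p [586.2  11.7 209.6] yaw -14.0 F [-3.1  0.2  5.8] M [-0.03  0.76 -0.09] g 0.318 q [-0.18  0.46  1.34 -0.    1.34  0.06]
```

View pics/w5.png

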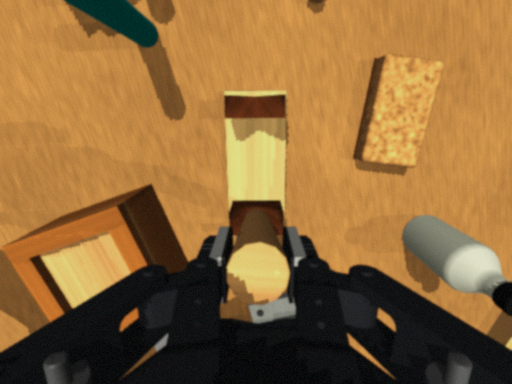

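View pics/c5c.png

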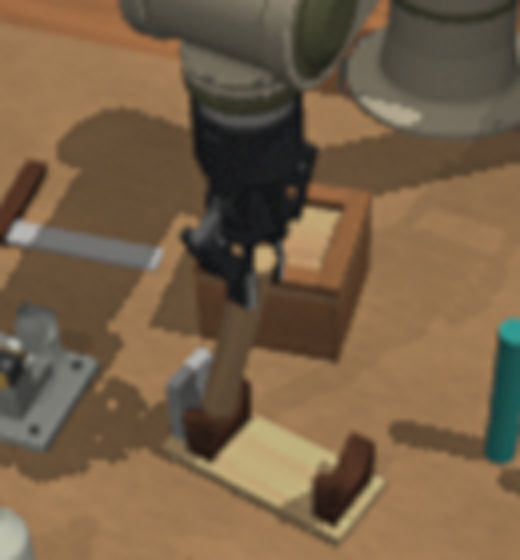

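Request:
{"op": "drive_tool", "data": {"gripper": [0, 0, 0, 0, 0, 0, 0, 0, 0, 0, 0, 0, 0, 0], "dp": [[0.046, -0.003, 0.012], [0.091, -0.005, 0.027], [0.135, -0.005, 0.044], [0.178, -0.005, 0.064], [0.22, -0.005, 0.085], [0.261, -0.005, 0.109], [0.301, -0.005, 0.134], [0.339, -0.005, 0.162], [0.375, -0.005, 0.192], [0.41, -0.005, 0.223], [0.443, -0.005, 0.256], [0.474, -0.005, 0.291], [0.503, -0.005, 0.328], [0.503, -0.005, 0.328]], "twist": [0, 0, 0, 0, 0, 0, 0, 0, 0, 0, 0, 0, 0, 0]}}

```text
time_s: 9.2
eef_pos: [609.6, 109.8, 142.8]
ee_rot: [-0.0, 0.788, 0.616, 0.0]
force: [-0.6, 2.9, 3.8]
grip_width: 0.313
```

Run:
```python
from h import *
s=st();shot("wrist","w6");s,c,C=shot("scene","c6");crop(c["pixels"],180,100,130,140,4,"pics/c6c.png")
```

```text
t 9.2 p [609.6 109.8 142.8] yaw -14.0 F [-0.6  2.9  3.8] M [ 0.17  0.11 -0.07] g 0.313 q [-0.01  0.59  1.31  0.    1.24  0.23]
```

View pics/c6c.png

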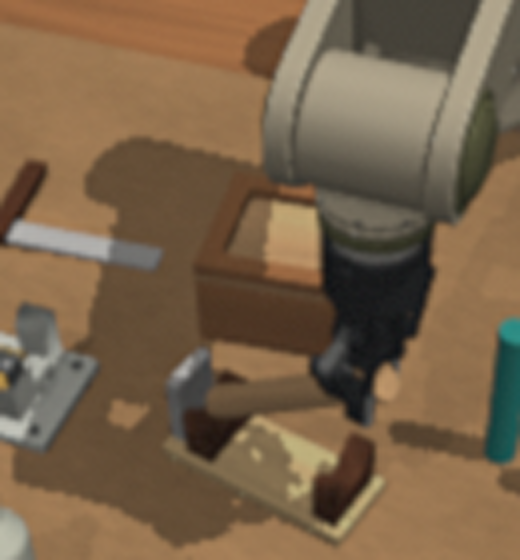

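Request:
{"op": "drive_tool", "data": {"gripper": [0, 0, 0, 0, 0, 0, 0, 0, 0, 0, 0], "dp": [[0.022, 0, 0.038], [0.039, 0, 0.078], [0.055, 0, 0.119], [0.067, 0, 0.161], [0.078, 0, 0.204], [0.086, 0, 0.248], [0.091, 0, 0.293], [0.095, 0, 0.339], [0.095, 0, 0.386], [0.093, 0, 0.433], [0.093, 0, 0.433]], "twist": [0, 0, 0, 0, 0, 0, 0, 0, 0, 0, 0]}}

```text
time_s: 10.4
eef_pos: [613.4, 126.3, 55.2]
ee_rot: [-0.001, 0.788, 0.615, -0.001]
force: [-0.3, -0.9, 0.8]
grip_width: 0.317
```

Run:
```python
from h import *
s=st();shot("wrist","w7");s,c,C=shot("scene","c7");crop(c["pixels"],180,100,130,140,4,"pics/c7c.png")
s,c,C=shot("side","s7");crop(c["pixels"],210,140,120,110,5,"pics/s7c.png")
```

```text
t 10.4 p [613.4 126.3  55.2] yaw -14.05 F [-0.3 -0.9  0.8] M [-0.44  0.01  0.08] g 0.317 q [ 0.02  0.71  1.36 -0.    1.08  0.26]
```

View pics/c7c.png

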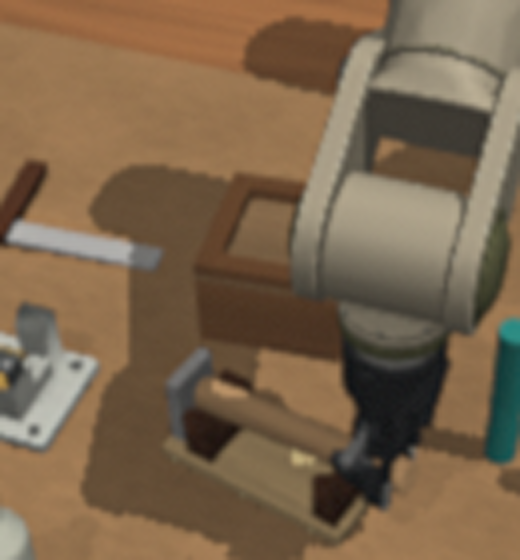

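View pics/s7c.png

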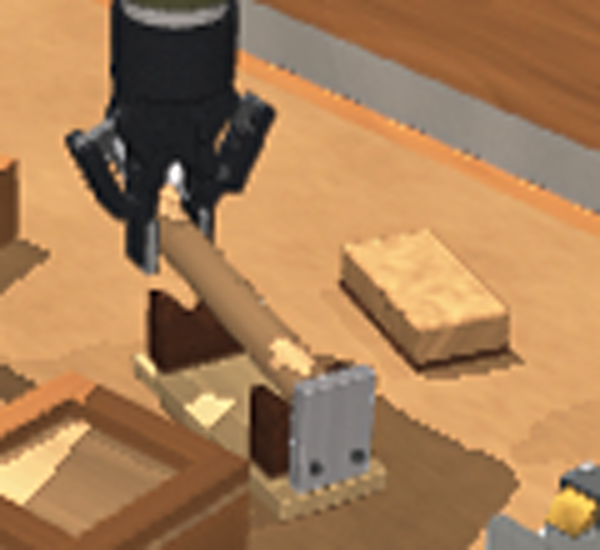

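View pics/w7.png

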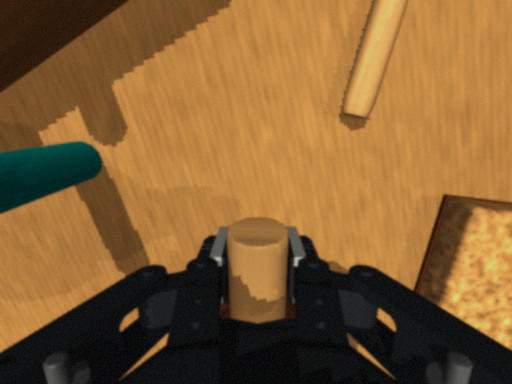

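Request:
{"op": "drive_tool", "data": {"gripper": [0, 0, 0, 0, 0, 0], "dp": [[0, 0, 0.02], [0, 0, 0.04], [0, 0, 0.055], [0, 0, 0.065], [0, 0, 0.071], [0, 0, 0.071]], "twist": [0, 0, 0, 0, 0, 0]}}

```text
time_s: 11.15
eef_pos: [614.1, 126.7, 42.6]
ee_rot: [-0.0, 0.788, 0.615, -0.0]
force: [-0.5, 1.6, 1.9]
grip_width: 0.318
```

Run:
```python
from h import *
s=st()
```

```text
t 11.15 p [614.1 126.7  42.6] yaw -14.06 F [-0.5  1.6  1.9] M [-0.06  0.1   0.01] g 0.318 q [0.02 0.72 1.37 0.   1.05 0.26]
```

Request:
{"op": "drive_tool", "data": {"gripper": [0, 0, 0, 0, 0, 0], "dp": [[-0.005, 0, 0.003], [-0.012, 0, 0.006], [-0.018, 0, 0.008], [-0.024, 0, 0.008], [-0.03, 0, 0.008], [-0.03, 0, 0.008]], "twist": [0, 0, 0, 0, 0, 0]}}

```text
time_s: 11.75
eef_pos: [612.6, 120.6, 41.1]
ee_rot: [0.0, 0.788, 0.615, -0.0]
force: [-0.3, 0.2, 0.3]
grip_width: 0.317
```

Run:
```python
from h import *
s=st()
s,c,C=shot("side","s8");crop(c["pixels"],210,140,120,110,5,"pics/s8c.png")
```

```text
t 11.75 p [612.6 120.6  41.1] yaw -14.07 F [-0.3  0.2  0.3] M [-0.24  0.12 -0.01] g 0.317 q [ 0.01  0.72  1.38 -0.    1.04  0.25]
```

View pics/s8c.png

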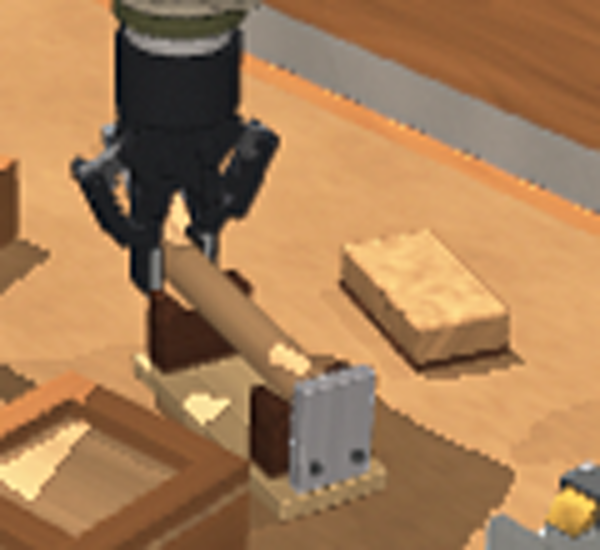

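Request:
{"op": "drive_tool", "data": {"gripper": [0, 0, 0, 0, 0, 0], "dp": [[0, 0, 0.005], [-0.005, 0, 0.008], [-0.01, 0, 0.008], [-0.015, 0, 0.008], [-0.02, 0, 0.008], [-0.02, 0, 0.008]], "twist": [0, 0, 0, 0, 0, 0]}}

```text
time_s: 12.4
eef_pos: [612.3, 120.0, 39.9]
ee_rot: [-0.001, 0.788, 0.615, 0.003]
force: [4.3, 17.2, 1.6]
grip_width: 0.319
```

Run:
```python
from h import *
s=st()
```

```text
t 12.4 p [612.3 120.   39.9] yaw -14.04 F [ 4.3 17.2  1.6] M [ 2.25 -0.54  0.08] g 0.319 q [0.   0.72 1.38 0.01 1.03 0.25]
```

Request:
{"op": "drive_tool", "data": {"gripper": [0, 0, 0, 1, 1, 1, 1, 1, 1], "dp": [[0.01, 0, -0.002], [0.015, 0, -0.003], [0.015, 0, -0.003], [0.015, 0, -0.003], [0.015, 0, -0.003], [0.015, 0, -0.003], [0.015, 0, -0.003], [0.015, 0, -0.003], [0.015, 0, -0.003]], "twist": [0, 0, 0, 0, 0, 0, 0, 0, 0]}}

```text
time_s: 13.3
eef_pos: [612.4, 119.9, 40.1]
ee_rot: [-0.0, 0.788, 0.615, -0.0]
force: [-0.5, 0.1, -0.0]
grip_width: 1.0
```

Request:
{"op": "drive_tool", "data": {"gripper": [1, 1, 1, 1], "dp": [[0, 0, -0.1], [0, 0, -0.3], [0, 0, -0.5], [0, 0, -0.5]], "twist": [0, 0, 0, 0]}}

```text
time_s: 13.7
eef_pos: [614.8, 120.0, 146.0]
ee_rot: [0.003, 0.788, 0.615, 0.004]
force: [0.6, -0.4, 0.3]
grip_width: 0.999
```

Run:
```python
from h import *
s=st()
s,c,C=shot("side","s9");crop(c["pixels"],210,140,120,110,5,"pics/s9c.png")
s,c,C=shot("scene","c9");crop(c["pixels"],180,100,130,140,4,"pics/c9c.png")
```

```text
t 13.7 p [614.8 120.  146. ] yaw -14.05 F [ 0.6 -0.4  0.3] M [0.   0.01 0.02] g 0.999 q [ 0.01  0.6   1.29 -0.    1.24  0.25]
```

View pics/s9c.png

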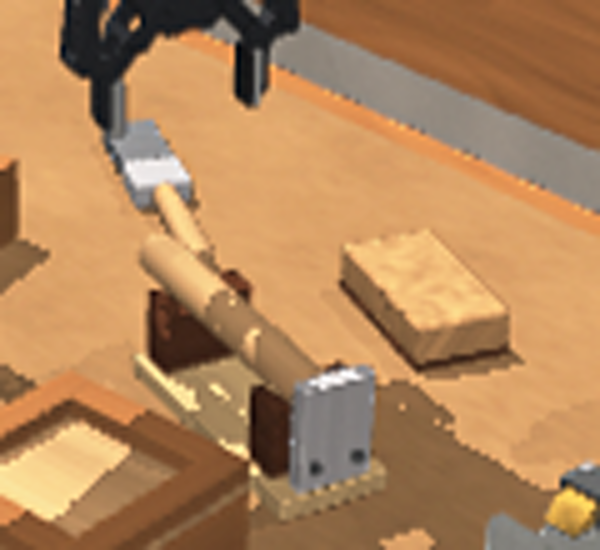

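View pics/c9c.png

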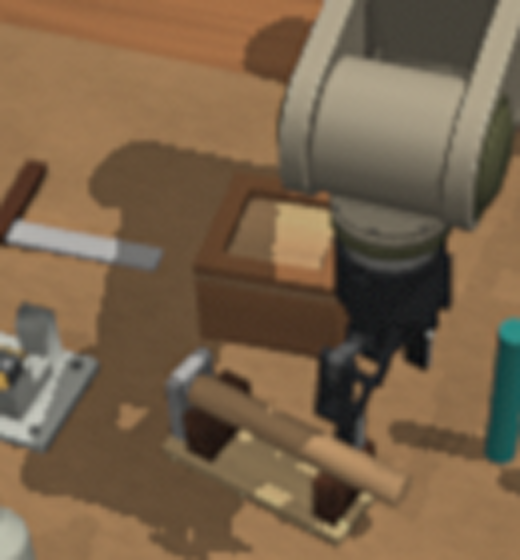

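Request:
{"op": "drive_tool", "data": {"gripper": [1, 1, 1, 1, 1], "dp": [[-0.15, 0, -0.1], [-0.3, 0, -0.17], [-0.41, 0, -0.17], [-0.41, 0, -0.17], [-0.41, 0, -0.17]], "twist": [0, 0, 0, 0, 0]}}

```text
time_s: 14.3
eef_pos: [592.1, 40.5, 172.8]
ee_rot: [-0.001, 0.789, 0.615, -0.001]
force: [-0.3, -0.1, 0.1]
grip_width: 1.001
```

Run:
```python
from h import *
s=st();shot("wrist","w10")
```

```text
t 14.3 p [592.1  40.5 172.8] yaw -14.1 F [-0.3 -0.1  0.1] M [0.   0.06 0.04] g 1.001 q [-0.13  0.51  1.36  0.    1.27  0.12]
```

View pics/w10.png

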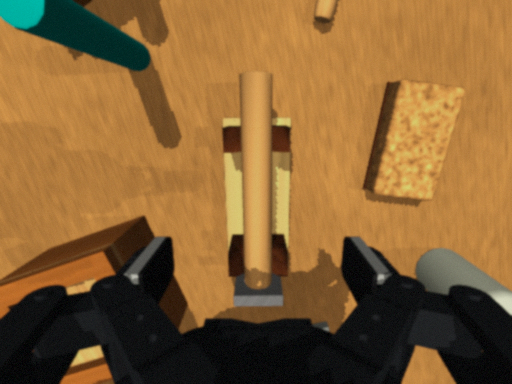

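Run:
```python
from h import *
np.set_printoptions(precision=1,suppress=True)
s,c=pickle.load(open("w10.pkl","rb"));C=cam(c,s)
crop(c["pixels"],215,60,90,250,2.4,"pics/w10c.png")
ex=np.array([.242,.970]);ey=np.array([-.97,.242]);seat=np.array([593,41.])
for n,u,v,z in [("far",256,71.5,73.8),("near",258,288,70),("mid",257,180,73.8)]:
    p=onz(C,u,v,z)[:2];print(n,p,(p-seat)@ex,(p-seat)@ey)
```

```text
far [615.7 139. ] 100.57449608752572 1.7370216229499789
near [568.5 -55.7] -99.73369451781404 0.4029378305290838
mid [594.8  52.8] 11.850986523092564 1.1391953552402798
```

View pics/w10c.png

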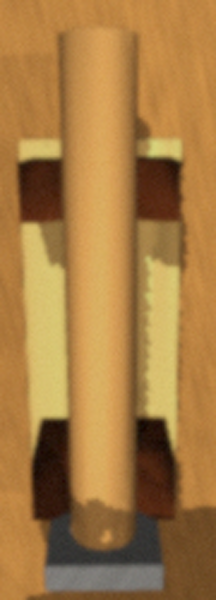

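Run:
```python
from h import *
go((592.1,41.6,41.3),-13.7)
```

```text
dp [2.900e-03 1.000e-04 6.583e-01] twist -0.0039 norm mm 131.65973803269156 t 14.35
```

Request:
{"op": "drive_tool", "data": {"gripper": [1, 1, 1, 1, 1, 1, 1], "dp": [[0.003, 0, 0.15], [0.003, 0, 0.35], [0.003, 0, 0.5], [0.003, 0, 0.6], [0.003, 0, 0.655], [0.003, 0, 0.655], [0.003, 0, 0.655]], "twist": [-0.004, -0.004, -0.004, -0.004, -0.004, -0.004, -0.004]}}

```text
time_s: 15.05
eef_pos: [593.2, 41.3, 43.8]
ee_rot: [0.0, 0.786, 0.618, 0.0]
force: [0.3, 0.5, 1.2]
grip_width: 1.001
```

Request:
{"op": "drive_tool", "data": {"gripper": [0, 0, 0, 0, 0, 0, 0], "dp": [[0, 0, 0], [0, 0, 0], [0, 0, 0], [0, 0, 0], [0, 0, 0], [0, 0, 0], [0, 0, 0]], "twist": [0, 0, 0, 0, 0, 0, 0], "newtons": 80}}

```text
time_s: 15.75
eef_pos: [591.4, 41.3, 43.7]
ee_rot: [-0.001, 0.786, 0.618, -0.001]
force: [-9.1, 0.9, 10.6]
grip_width: 0.301
```

Run:
```python
from h import *
st()
```

```text
t 15.75 p [591.4  41.3  43.7] yaw -13.68 F [-9.1  0.9 10.6] M [0.21 1.57 0.01] g 0.301 q [-0.13  0.66  1.48 -0.    1.    0.11]
```

Request:
{"op": "drive_tool", "data": {"gripper": [0, 0, 0, 0, 0, 0], "dp": [[0, 0, -0.03], [0, 0, -0.1], [0, 0, -0.22], [0, 0, -0.4], [0, 0, -0.6], [0, 0, -0.7]], "twist": [0, 0, 0, 0, 0, 0]}}

```text
time_s: 16.35
eef_pos: [593.8, 40.8, 187.9]
ee_rot: [0.002, 0.786, 0.618, 0.002]
force: [-0.3, 0.8, -0.8]
grip_width: 0.303
```

Run:
```python
from h import *
st();s,c,C=shot("side","s11");crop(c["pixels"],190,80,150,150,4,"pics/s11c.png");go((475,-335,205),1)
```

```text
t 16.35 p [593.8  40.8 187.9] yaw -13.7 F [-0.3  0.8 -0.8] M [-0.   -0.03 -0.  ] g 0.303 q [-0.13  0.5   1.34  0.    1.29  0.11]
dp [-1.9667 -0.1352 -0.0783] twist -0.1633 norm mm 394.58758159993096 t 16.4
```

View pics/s11c.png

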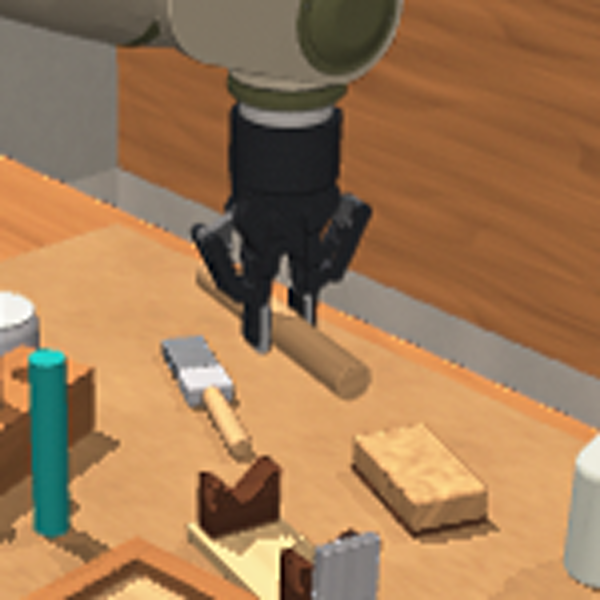

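Request:
{"op": "drive_tool", "data": {"gripper": [0, 0, 0, 0, 0], "dp": [[-0.15, -0.01, -0.03], [-0.38, -0.03, -0.05], [-0.62, -0.05, -0.08], [-0.86, -0.06, -0.08], [-0.98, -0.07, -0.08]], "twist": [-0.03, -0.06, -0.1, -0.13, -0.163]}}

```text
time_s: 16.9
eef_pos: [531.5, -149.3, 199.4]
ee_rot: [0.0, 0.701, 0.713, -0.0]
force: [0.2, 0.8, -0.4]
grip_width: 0.299
```

Run:
```python
from h import *
st();go((475,-335,205),1)
```

```text
t 16.9 p [ 531.5 -149.3  199.4] yaw 0.94 F [ 0.2  0.8 -0.4] M [-0.04 -0.   -0.05] g 0.299 q [-0.49  0.4   1.46 -0.    1.28 -0.5 ]
dp [-0.9236 -0.2978 -0.0273] twist -0.0007 norm mm 194.16751894105656 t 16.9
```

Request:
{"op": "drive_tool", "data": {"gripper": [0, 0, 0, 0, 0, 0], "dp": [[-0.2, -0.06, -0.02], [-0.44, -0.14, -0.02], [-0.68, -0.22, -0.02], [-0.86, -0.29, -0.02], [-0.92, -0.3, -0.02], [-0.92, -0.3, -0.02]], "twist": [0, 0, 0, 0, 0, 0]}}

```text
time_s: 17.5
eef_pos: [475.3, -332.3, 202.9]
ee_rot: [-0.0, 0.702, 0.712, 0.0]
force: [0.1, -0.3, -0.7]
grip_width: 0.3
```

Run:
```python
from h import *
st();s,c,C=shot("wrist","w12")
```

```text
t 17.5 p [ 475.3 -332.3  202.9] yaw 0.83 F [ 0.1 -0.3 -0.7] M [ 0.    0.04 -0.02] g 0.3 q [-0.81  0.46  1.37  0.    1.32 -0.83]
```

View pics/w12.png

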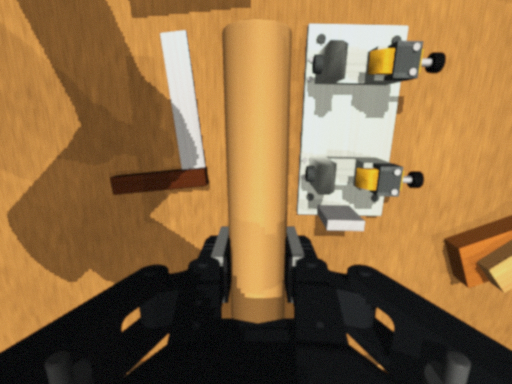

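Run:
```python
from h import *
s,c=pickle.load(open("w12.pkl","rb"))
crop(c["pixels"],290,15,130,120,6,"pics/w12a.png")
crop(c["pixels"],290,125,130,115,6,"pics/w12b.png")
```

```text
(no output)
```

View pics/w12a.png

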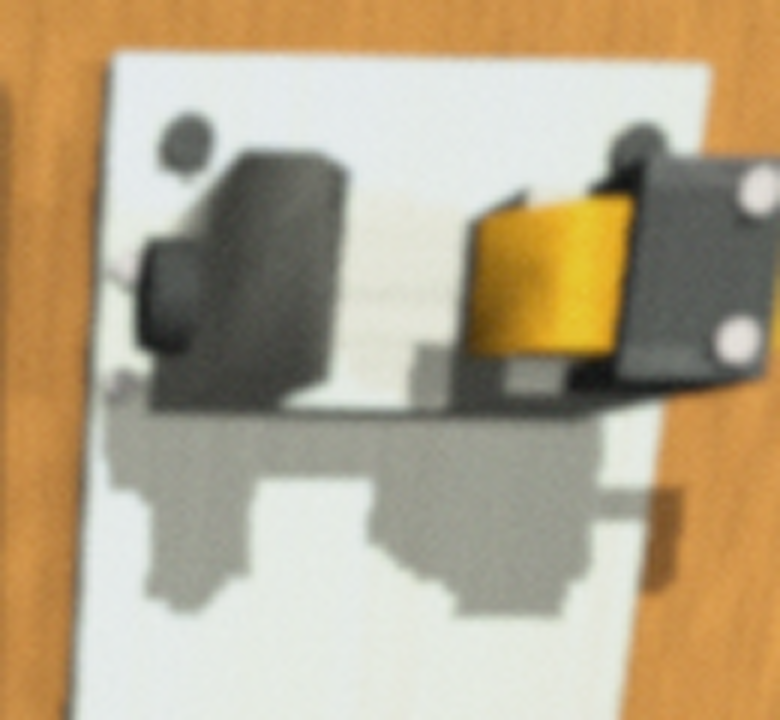

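View pics/w12b.png

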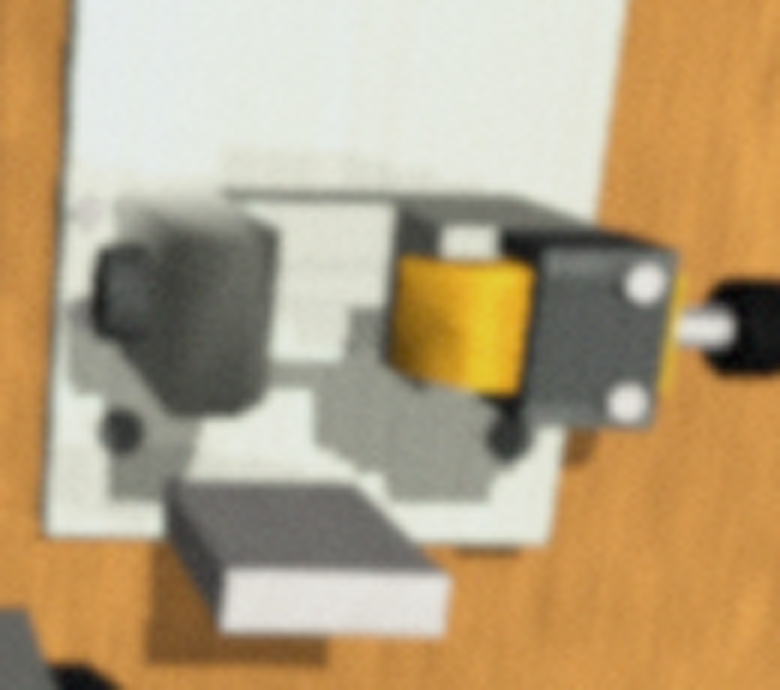

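Run:
```python
from h import *
np.set_printoptions(precision=1,suppress=True)
s,c=pickle.load(open("w12.pkl","rb"));C=cam(c,s)
a=lambda x,y,z:onz(C,290+x/6,15+y/6,z)[:2]
b=lambda x,y,z:onz(C,290+x/6,125+y/6,z)[:2]
ang=lambda p,q:np.degrees(np.arctan2(*(q-p)[::-1]))
n1=a(474,287,58);n2=b(392,318,58);print("noses",n1,n2,np.linalg.norm(n1-n2),ang(n2,n1))
L=b(220,568,66);R_=b(450,577,66);print("stop",L,R_,np.linalg.norm(L-R_),ang(L,R_)+90,(L+R_)/2)
p=a(113,52,12);q=b(45,537,12);print("left",p,q,np.linalg.norm(p-q),ang(q,p))
p2=a(712,65,12);q2=b(548,545,12);print("right",p2,q2,np.linalg.norm(p2-q2),ang(q2,p2))
print("fence top far edge",a(350,175,74),a(330,378,68),"near",b(278,235,74),b(268,390,74))
print("housing top far",a(645,160,76),a(620,375,76),"near",b(540,245,76),b(525,410,76))
```

```text
noses [ 579.1 -215.7] [ 578.1 -326.7] 110.99885642017614 89.47446682925153
stop [ 549.6 -370.5] [ 590.5 -371.6] 40.86912481791795 88.42686318022605 [ 570.1 -371.1]
left [ 527.7 -170.8] [ 526.9 -384.6] 213.74694738999565 89.78029663517721
right [ 633.5 -171.3] [ 632.6 -384.8] 213.51214306791718 89.76612771272043
fence top far edge [ 553.4 -203.6] [ 554.9 -230.5] near [ 552.3 -309.7] [ 553.  -335.8]
housing top far [ 595.3 -201.5] [ 595.8 -230.5] near [ 594.3 -310.4] [ 595.4 -338.1]
```

Run:
```python
from h import *
go((571,-268,100),-0.35)
```

```text
dp [0.3062 0.481  0.5147] twist 0.0142 norm mm 153.6280753616168 t 17.55
```

Request:
{"op": "drive_tool", "data": {"gripper": [0, 0, 0, 0, 0, 0, 0, 0], "dp": [[0.1, 0.16, 0], [0.2, 0.34, 0.05], [0.306, 0.481, 0.15], [0.306, 0.481, 0.3], [0.306, 0.481, 0.45], [0.306, 0.481, 0.515], [0.306, 0.481, 0.515], [0.306, 0.481, 0.515]], "twist": [0.014, 0.014, 0.014, 0.014, 0.014, 0.014, 0.014, 0.014]}}

```text
time_s: 18.35
eef_pos: [571.6, -268.1, 101.6]
ee_rot: [0.001, 0.709, 0.706, 0.0]
force: [-0.3, 0.1, 0.9]
grip_width: 0.304
```

Run:
```python
from h import *
st();s,c,C=shot("wrist","w13")
s,c,C=shot("side","s13");crop(c["pixels"],270,170,140,140,4,"pics/s13c.png")
s,c,C=shot("scene","c13");crop(c["pixels"],110,130,130,100,5,"pics/c13c.png")
```

```text
t 18.35 p [ 571.6 -268.1  101.6] yaw -0.26 F [-0.3  0.1  0.9] M [ 0.03 -0.05 -0.03] g 0.304 q [-0.62  0.66  1.31  0.    1.17 -0.62]
```

View pics/w13.png

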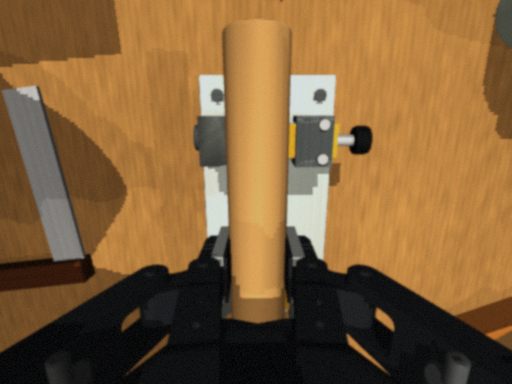

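View pics/s13c.png

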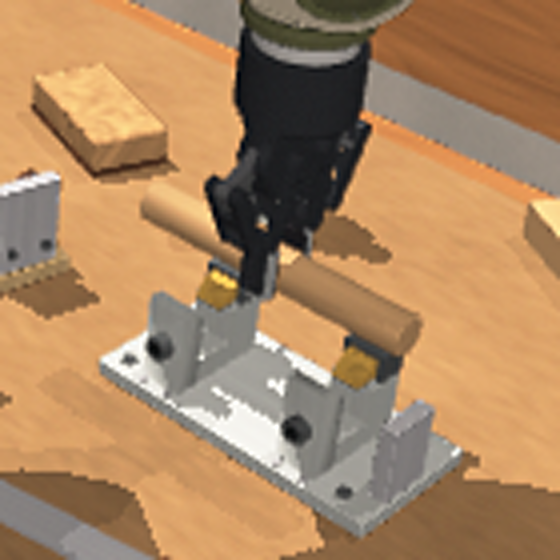

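View pics/c13c.png

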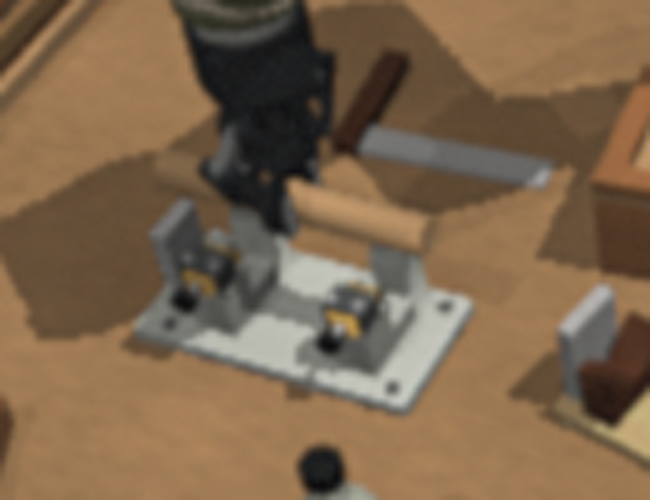

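Run:
```python
from h import *
np.set_printoptions(precision=1,suppress=True)
s,c=pickle.load(open("w13.pkl","rb"));C=cam(c,s)
im=c["pixels"]
crop(im,180,15,180,150,4,"pics/w13c.png")
hs=cv2.cvtColor(im,cv2.COLOR_RGB2HSV)
for r in(40,60,80,90,140,180,210):
    row=im[r,200:320].astype(int);g=np.abs(np.diff(row.sum(1)));k=np.argsort(g)[-4:]+200;print(r,sorted(k),sorted(g)[-4:])
for r in (40,140,210): print(onz(C,257.7,r,117.7))
```

```text
40 [np.int64(221), np.int64(222), np.int64(224), np.int64(291)] [np.int64(36), np.int64(55), np.int64(63), np.int64(68)]
60 [np.int64(221), np.int64(222), np.int64(290), np.int64(291)] [np.int64(38), np.int64(42), np.int64(46), np.int64(73)]
80 [np.int64(222), np.int64(223), np.int64(289), np.int64(290)] [np.int64(123), np.int64(141), np.int64(149), np.int64(164)]
90 [np.int64(223), np.int64(224), np.int64(289), np.int64(290)] [np.int64(118), np.int64(128), np.int64(138), np.int64(159)]
140 [np.int64(288), np.int64(289), np.int64(294), np.int64(295)] [np.int64(55), np.int64(55), np.int64(64), np.int64(89)]
180 [np.int64(204), np.int64(217), np.int64(226), np.int64(317)] [np.int64(89), np.int64(90), np.int64(91), np.int64(95)]
210 [np.int64(227), np.int64(228), np.int64(286), np.int64(287)] [np.int64(111), np.int64(125), np.int64(141), np.int64(172)]
[ 572.4 -170.8  117.7]
[ 572.2 -211.   117.7]
[ 572.1 -243.9  117.7]
```

View pics/w13c.png

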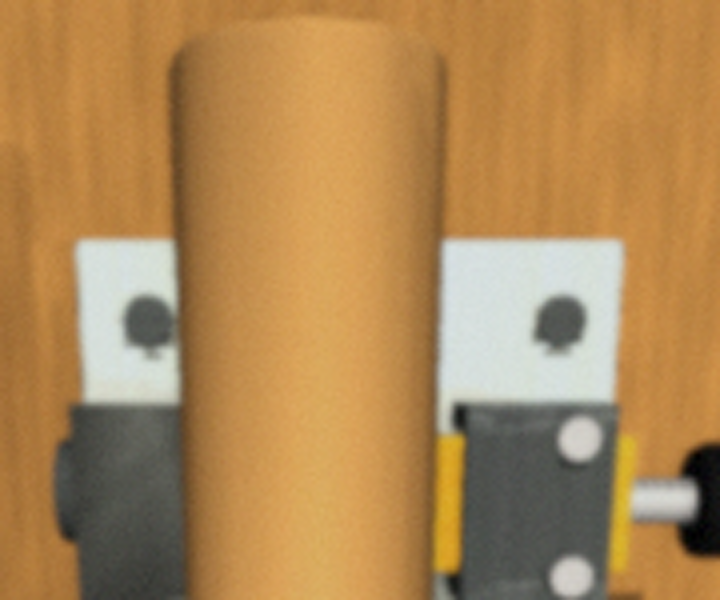

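Run:
```python
from h import *
np.set_printoptions(precision=1,suppress=True)
s,c=pickle.load(open("w13.pkl","rb"));C=cam(c,s)
print("bar",onz(C,256.3,85,117.7),onz(C,257,210,117.7))
print("housing",onz(C,180+463/4,15+408/4,76))
print("base",onz(C,199.4,75,12),onz(C,335.9,75,12))
```

```text
bar [ 571.7 -188.   117.7] [ 571.7 -243.9  117.7]
housing [ 594.5 -201.6   76. ]
base [ 527.9 -170.6   12. ] [ 632.9 -171.1   12. ]
```

Request:
{"op": "drive_tool", "data": {"gripper": [0, 0, 0, 0, 0, 0, 0], "dp": [[0, -0.003, 0.06], [0, -0.003, 0.12], [0, -0.003, 0.17], [0, -0.003, 0.2], [0, -0.003, 0.22], [0, -0.003, 0.225], [0, -0.003, 0.225]], "twist": [0, 0, 0, 0, 0, 0, 0]}}

```text
time_s: 19.2
eef_pos: [570.1, -268.3, 55.1]
ee_rot: [-0.0, 0.709, 0.705, -0.0]
force: [-1.8, 0.3, -1.1]
grip_width: 0.3
```

Run:
```python
from h import *
st()
s,c,C=shot("side","s14");crop(c["pixels"],270,170,140,140,4,"pics/s14c.png")
```

```text
t 19.2 p [ 570.1 -268.3   55.1] yaw -0.29 F [-1.8  0.3 -1.1] M [ 0.04  0.45 -0.04] g 0.3 q [-0.63  0.71  1.35 -0.    1.08 -0.62]
```

View pics/s14c.png

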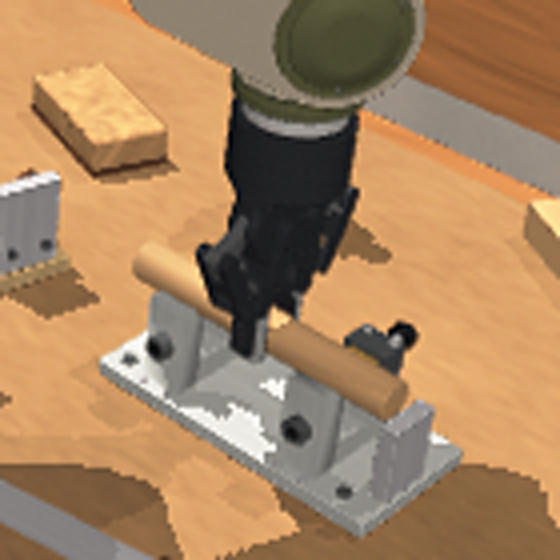

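Request:
{"op": "drive_tool", "data": {"gripper": [0, 0, 0, 0, 0, 0], "dp": [[0, 0, 0.012], [0, 0, 0.024], [0, 0, 0.036], [0, 0, 0.048], [0, 0, 0.06], [0, 0, 0.06]], "twist": [0, 0, 0, 0, 0, 0], "newtons": 100}}

```text
time_s: 19.85
eef_pos: [569.7, -268.7, 43.2]
ee_rot: [-0.0, 0.709, 0.705, -0.001]
force: [-5.4, -0.5, 1.4]
grip_width: 0.293
```

Run:
```python
from h import *
st()
s,c,C=shot("side","s15");crop(c["pixels"],270,170,140,140,4,"pics/s15c.png")
```

```text
t 19.85 p [ 569.7 -268.7   43.2] yaw -0.3 F [-5.4 -0.5  1.4] M [-0.16  0.92 -0.02] g 0.293 q [-0.63  0.73  1.36 -0.    1.06 -0.62]
```

View pics/s15c.png

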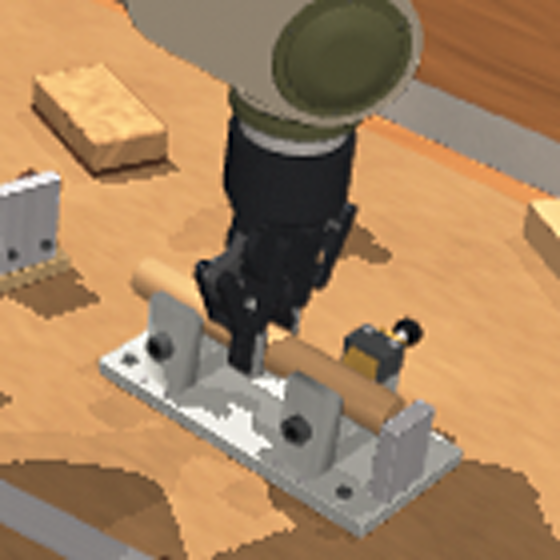

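Request:
{"op": "drive_tool", "data": {"gripper": [0, 0, 0, 0, 0, 0, 0, 0], "dp": [[0, 0, 0.015], [0, 0, 0.03], [0, 0, 0.045], [0, 0, 0.06], [0, 0, 0.07], [0, 0, 0.077], [0, 0, 0.082], [0, 0, 0.082]], "twist": [0, 0, 0, 0, 0, 0, 0, 0]}}

```text
time_s: 20.7
eef_pos: [570.8, -268.5, 28.1]
ee_rot: [0.001, 0.709, 0.705, 0.0]
force: [-5.0, 3.4, 8.8]
grip_width: 0.295
```

Run:
```python
from h import *
st()
s,c,C=shot("side","s16");crop(c["pixels"],270,170,140,140,4,"pics/s16c.png")
s,c,C=shot("scene","c16");crop(c["pixels"],110,130,130,100,5,"pics/c16c.png")
```

```text
t 20.7 p [ 570.8 -268.5   28.1] yaw -0.28 F [-5.   3.4  8.8] M [ 0.29  0.78 -0.02] g 0.295 q [-0.63  0.75  1.36  0.    1.03 -0.62]
```

View pics/s16c.png

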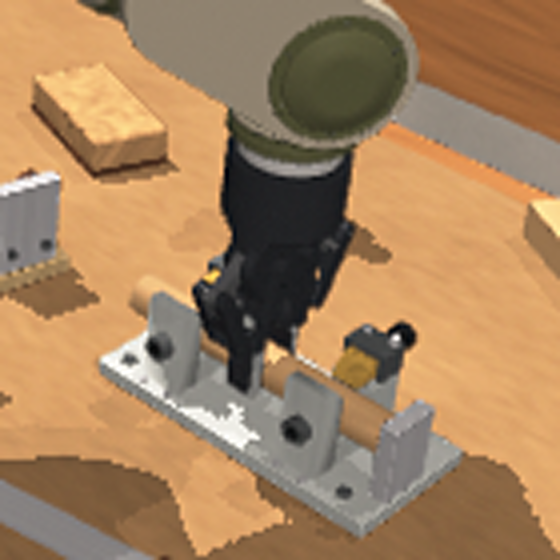

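View pics/c16c.png

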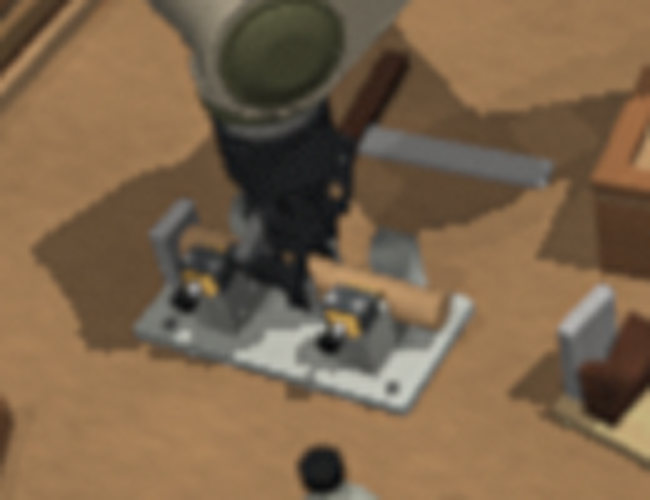

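Request:
{"op": "drive_tool", "data": {"gripper": [0, 0, 0, 0, 0, 0], "dp": [[-0.004, 0, -0.002], [-0.008, 0, -0.002], [-0.012, 0, -0.002], [-0.016, 0, -0.002], [-0.02, 0, -0.002], [-0.02, 0, -0.002]], "twist": [0, 0, 0, 0, 0, 0]}}

```text
time_s: 21.4
eef_pos: [571.1, -272.1, 28.1]
ee_rot: [0.001, 0.709, 0.705, 0.001]
force: [-0.6, 4.8, 6.2]
grip_width: 0.297
```

Run:
```python
from h import *
st()
```

```text
t 21.4 p [ 571.1 -272.1   28.1] yaw -0.28 F [-0.6  4.8  6.2] M [0.69 0.09 0.01] g 0.297 q [-0.63  0.75  1.36  0.    1.03 -0.63]
```

Friction or stop contact; push a little further to tell.

Request:
{"op": "drive_tool", "data": {"gripper": [0, 0, 0, 0], "dp": [[-0.005, 0, 0], [-0.01, 0, 0], [-0.015, 0, 0], [-0.015, 0, 0]], "twist": [0, 0, 0, 0]}}

```text
time_s: 21.8
eef_pos: [571.1, -272.1, 28.1]
ee_rot: [-0.002, 0.709, 0.706, 0.002]
force: [-0.7, 17.2, 13.0]
grip_width: 0.297
```

Run:
```python
from h import *
st()
```

```text
t 21.8 p [ 571.1 -272.1   28.1] yaw -0.26 F [-0.7 17.2 13. ] M [ 2.84  0.13 -0.12] g 0.297 q [-0.63  0.76  1.35  0.01  1.03 -0.63]
```

Request:
{"op": "drive_tool", "data": {"gripper": [0, 0, 0, 1, 1, 1, 1, 1, 1], "dp": [[0.008, 0, 0], [0.013, 0, -0.002], [0.013, 0, -0.004], [0.013, 0, -0.004], [0.013, 0, -0.004], [0.013, 0, -0.004], [0.013, 0, -0.004], [0.013, 0, -0.004], [0.013, 0, -0.004]], "twist": [0, 0, 0, 0, 0, 0, 0, 0, 0]}}

```text
time_s: 22.7
eef_pos: [570.3, -272.9, 27.9]
ee_rot: [0.0, 0.709, 0.705, -0.0]
force: [-0.7, 0.2, 0.3]
grip_width: 0.997
```

Request:
{"op": "drive_tool", "data": {"gripper": [1, 1, 1, 1, 1, 1], "dp": [[0, 0, -0.05], [0, 0, -0.2], [0, 0, -0.4], [0, 0, -0.6], [0, 0, -0.8], [0, 0, -0.8]], "twist": [0, 0, 0, 0, 0, 0]}}

```text
time_s: 23.3
eef_pos: [572.0, -273.9, 195.0]
ee_rot: [0.006, 0.709, 0.705, 0.001]
force: [0.5, -0.2, -0.2]
grip_width: 0.997
```

Run:
```python
from h import *
st();s,c,C=shot("wrist","w17");crop(c["pixels"],180,40,160,190,3.2,"pics/w17c.png")
s,c,C=shot("side","s17");crop(c["pixels"],270,200,140,110,5,"pics/s17c.png")
shot("scene","c17")
```

```text
t 23.3 p [ 572.  -273.9  195. ] yaw -0.28 F [ 0.5 -0.2 -0.2] M [-0.04 -0.05 -0.02] g 0.997 q [-0.63  0.58  1.2  -0.    1.35 -0.63]
```

View pics/w17.png

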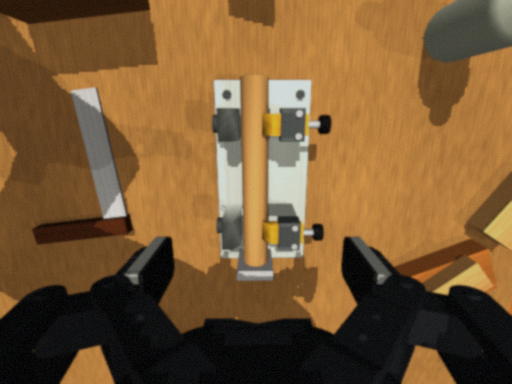

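View pics/w17c.png

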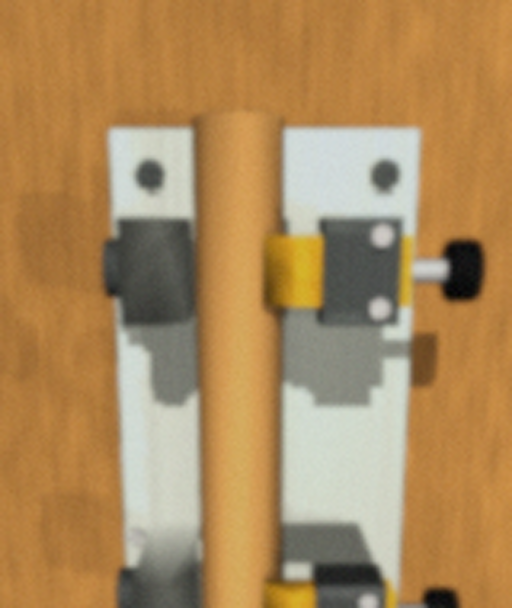

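View pics/s17c.png

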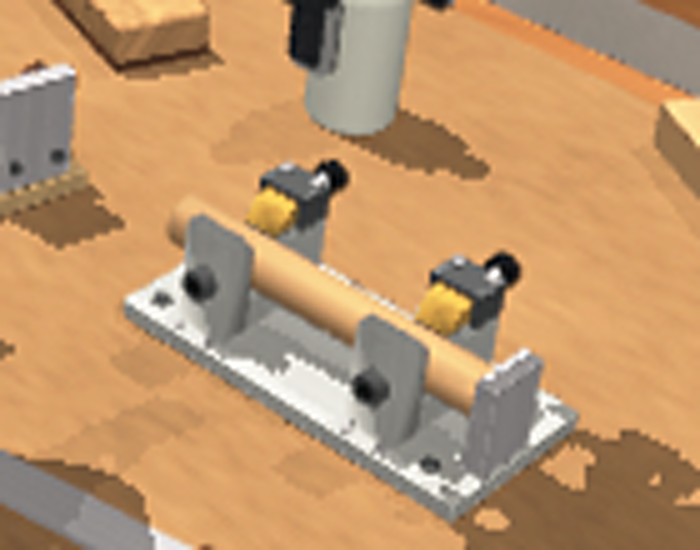

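View pics/c17.png

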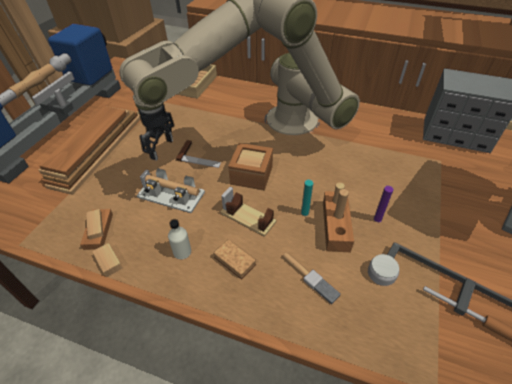

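Run:
```python
from h import *
np.set_printoptions(precision=1,suppress=True)
s,c=pickle.load(open("w17.pkl","rb"));C=cam(c,s)
crop(c["pixels"],205,205,130,85,6,"pics/w17d.png")
a=onz(C,254.5,75.5,58);b=onz(C,255.5,266,56);print(a,b,np.linalg.norm((a-b)[:2]))
for r in (100,150,190,250):
    row=c["pixels"][r,225:285].astype(int).sum(1);print(r,row[::2])
```

```text
[ 571.5 -171.9   58. ] [ 571.  -370.6   56. ] 198.7397082401561
100 [557 452 517 602 617 599 619 556 308 310 359 392 407 433 453 457 450 450
 425 392 352 335 577 641 642 637 641 652 653 644]
150 [569 415 365 352 363 351 356 350 302 295 372 423 444 461 469 471 463 450
 430 400 339 286 364 396 405 410 411 417 413 409]
190 [626 608 609 615 618 609 608 600 536 330 370 418 446 467 476 472 468 456
 441 399 328 349 579 623 630 620 626 633 631 622]
250 [449 445 429 317 333 348 351 281 264 276 335 393 439 455 464 456 467 434
 414 386 304 240 315 544 610 523 382 351 342 353]
```

View pics/w17d.png

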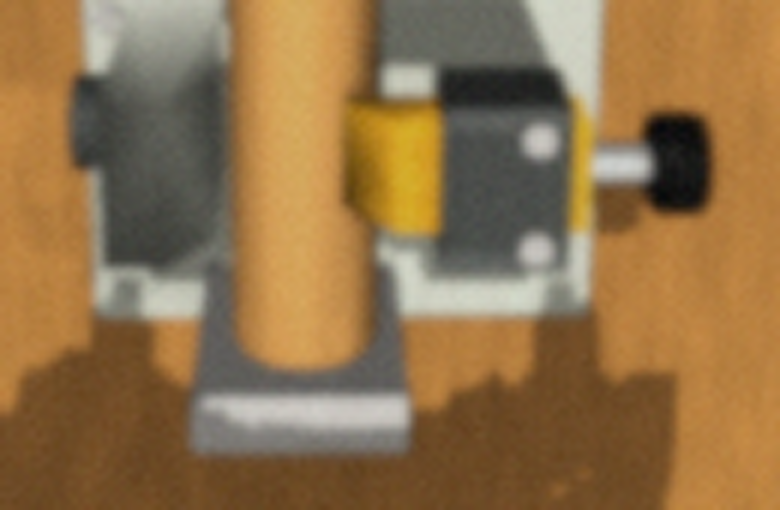

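Run:
```python
from h import *
from rig import job
s=st();print(job.finish_job())
```

```text
t 23.45 p [ 570.  -272.5  187.6] yaw -0.29 F [-0.9 -0.4 -0.7] M [ 0.02 -0.02  0.02] g 0.998 q [-0.63  0.58  1.21 -0.    1.35 -0.63]
the job is handed in; nothing more can be done
None
```

The long bar is loaded in the drilling jig, and I handed the job in at 23.5 s.

**What I did:**
- I gripped the long bar about 17 mm below its top and lifted it out of the block.
- I set its foot on the cradle's near saddle, swung it down onto its side and slid it to the steel stop. It did not move under 17 N, so I let go.
- I took it again by the middle, lifted it level and pressed it down past both catches onto the jig seat. I then pushed it to the jig's stop, where it again did not move under 17 N, and let go.

**Last checks:**
- **Seating:** the tool height while pressing matched the fully seated height, and the floor pushed back with 9 to 13 N.
- **Catches:** the last wrist picture shows both brass catches out over the bar.
- **Stop:** the bar's end meets the stop plate with no visible gap. In that picture the bar measured 198.7 mm against the true 200 mm, which is within the calibration error.
- **Other things:** the two shorter bars still stand in the block. The bystanders look unmoved in the last scene picture, which I judged by eye and did not measure.
- **Robot:** the arm was clear of everything, about 160 mm above the jig seat.

No check failed. The camera readings and contact positions disagreed by about 1 to 2 mm, which I settled by feel at each stop.

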